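# Restock the syringe drawer

### The job

Pull the drug drawer, which stands ajar, wide open, throw the used syringes (plunger pushed in, no orange cap) into the yellow sharps tub, and lay a capped spare from the steel tray right down in every pocket that is then without a syringe, orange cap towards the back of the drawer like the others. Do not lift out the good syringes already there, leave spares that are not needed in the tray, and leave the vials and tape on the desk alone. Then shut the drawer fully.

Things in the scene. Friction and masses are not known exactly. Their poses are not given: they have to be found in the camera images.
- good0_mid (a point): Good one already in the drawer (None if absent): capped full syringe, 159 mm long, 45 g. White barrel 24 mm across, 90 long, teal band; flange 44 x 22, 3 thick, 47 mm behind this point; drawn-out grey plunger to 89 mm behind; orange tip cap 16 mm across to 70 mm ahead. Roll does not matter. Point: middle of the barrel on its axis, 12 mm above its support; x points to the tip. 
- good1_mid (a point): Good one already in the drawer (None if absent): capped full syringe, 159 mm long, 45 g. White barrel 24 mm across, 90 long, teal band; flange 44 x 22, 3 thick, 47 mm behind this point; drawn-out grey plunger to 89 mm behind; orange tip cap 16 mm across to 70 mm ahead. Roll does not matter. Point: middle of the barrel on its axis, 12 mm above its support; x points to the tip. 
- spare0_mid (a point): Spare in the steel tray (None if absent), tip either way: capped full syringe, 159 mm long, 45 g. White barrel 24 mm across, 90 long, teal band; flange 44 x 22, 3 thick, 47 mm behind this point; drawn-out grey plunger to 89 mm behind; orange tip cap 16 mm across to 70 mm ahead. Roll does not matter. Point: middle of the barrel on its axis, 12 mm above its support; x points to the tip. 
- spare1_mid (a point): Spare in the steel tray (None if absent), tip either way: capped full syringe, 159 mm long, 45 g. White barrel 24 mm across, 90 long, teal band; flange 44 x 22, 3 thick, 47 mm behind this point; drawn-out grey plunger to 89 mm behind; orange tip cap 16 mm across to 70 mm ahead. Roll does not matter. Point: middle of the barrel on its axis, 12 mm above its support; x points to the tip. 
- spare2_mid (a point): Spare in the steel tray (None if absent), tip either way: capped full syringe, 159 mm long, 45 g. White barrel 24 mm across, 90 long, teal band; flange 44 x 22, 3 thick, 47 mm behind this point; drawn-out grey plunger to 89 mm behind; orange tip cap 16 mm across to 70 mm ahead. Roll does not matter. Point: middle of the barrel on its axis, 12 mm above its support; x points to the tip. 
- spare3_mid (a point): Spare in the steel tray (None if absent), tip either way: capped full syringe, 159 mm long, 45 g. White barrel 24 mm across, 90 long, teal band; flange 44 x 22, 3 thick, 47 mm behind this point; drawn-out grey plunger to 89 mm behind; orange tip cap 16 mm across to 70 mm ahead. Roll does not matter. Point: middle of the barrel on its axis, 12 mm above its support; x points to the tip. 
- spare4_mid (a point): Spare in the steel tray (None if absent), tip either way: capped full syringe, 159 mm long, 45 g. White barrel 24 mm across, 90 long, teal band; flange 44 x 22, 3 thick, 47 mm behind this point; drawn-out grey plunger to 89 mm behind; orange tip cap 16 mm across to 70 mm ahead. Roll does not matter. Point: middle of the barrel on its axis, 12 mm above its support; x points to the tip. 
- used0_mid (a point): Used syringe in a drawer pocket (None if absent), 119 mm long, 25 g: same 24 x 90 mm white barrel, teal band and flange, but plunger pushed in (ends 59 mm behind this point) and no orange cap, a bare tip ending 59 mm ahead. Point: middle of the barrel on its axis; x points to the tip.
- used1_mid (a point): Used syringe in a drawer pocket (None if absent), 119 mm long, 25 g: same 24 x 90 mm white barrel, teal band and flange, but plunger pushed in (ends 59 mm behind this point) and no orange cap, a bare tip ending 59 mm ahead. Point: middle of the barrel on its axis; x points to the tip.
- used2_mid (a point): Used syringe in a drawer pocket (None if absent), 119 mm long, 25 g: same 24 x 90 mm white barrel, teal band and flange, but plunger pushed in (ends 59 mm behind this point) and no orange cap, a bare tip ending 59 mm ahead. Point: middle of the barrel on its axis; x points to the tip.
- pocket0 (a point): Pocket 0: where the barrel's middle comes when home, z 44 mm. x to the drawer's back, along the pocket. Two 31 mm wide notches in 8 mm thick combs 28 mm before and behind this point; notch floors 12 mm below it, teeth rise to its height. Between the combs 48 mm are free down to the drawer floor, 24 mm below. Pockets 54 mm apart; side walls (48 mm high) 43 mm beyond the outer ones.
- pocket1 (a point): Pocket 1, the same as pocket 0, 54 mm to its +y. All pocket points move with the drawer.
- pocket2 (a point): Pocket 2, the same as pocket 0, 108 mm to its +y. All pocket points move with the drawer.
- pocket3 (a point): Pocket 3, the same as pocket 0, 162 mm to its +y. All pocket points move with the drawer.
- pocket4 (a point): Pocket 4, the same as pocket 0, 216 mm to its +y. All pocket points move with the drawer.
- drawer (a joint): The drawer of a low grey unit (240 deep, 340 wide, 110 mm high, standing on the table): 0 shut, 0.19 m fully out, sliding towards the robot along the pockets' -x. About 3 N moves it and it stays where it is left. It starts ajar, 60 mm out.
- handle (a point): Middle of the drawer's handle: a level steel bar 10 mm thick, 140 mm long, across the drawer, z 74 mm, its axis 45 mm in front of the blue drawer front (top edge at z 104 mm); 40 mm are free between bar and front, open from above. Moves with the drawer; x points to the back.
- unit: The fixed grey unit that the drawer slides in; origin at the middle of its underside, x to the back. Its front edge is 120 mm before the origin (the drawer front stands 15 mm proud when shut), top 110 mm above the table, with only a thin notepad on it.
- tray: The fixed steel stock tray, 320 (x) by 216 (y) mm, walls 22 mm high and 3 mm thick, floor 3 mm thick; origin at the middle of its underside. The spares lie across it, along y, about 56 mm apart.
- tub_mouth (a point): Middle of the open mouth of the loose yellow sharps tub, 220 (x) by 180 (y) mm outside, 4 mm walls, 140 mm high; this point is level with the rim; x along the tub's longer side. The tub weighs about 0.7 kg.
- vial0_mid (a point): A small white vial, 26 mm across, 56 mm high, standing on the table in front of the drawer, not part of the job; point half-way up.
- vial1_mid (a point): A small white vial, 26 mm across, 56 mm high, standing on the table in front of the drawer, not part of the job; point half-way up.
- vial2_mid (a point): A small white vial, 26 mm across, 56 mm high, standing on the table in front of the drawer, not part of the job; point half-way up.
- tape_mid (a point): A roll of tape lying flat, 90 mm across, 22 mm high, not part of the job; point at its middle.
Things that resemble listed ones, but are neither listed nor needed, are in the scene too. Leave any pink look-alike of the part that bears spare4_mid alone.

How it is judged (in metres and radians):
On the way, in this order (a step that is already met when the one before it is completed fails the run):
1. the drawer is pulled well out (value of joint drawer above 0.15 m), for 0.2 s.
2. every pocket holds a capped syringe, tip to the back (((horizontal distance between good0_mid and pocket0 below 0.014 m and z of good0_mid in the frame of pocket0 between -0.007 and 0.007 m and x of handle in the frame of good0_mid below -0.1 m) or (horizontal distance between good1_mid and pocket0 below 0.014 m and z of good1_mid in the frame of pocket0 between -0.007 and 0.007 m and x of handle in the frame of good1_mid below -0.1 m) or (horizontal distance between spare0_mid and pocket0 below 0.014 m and z of spare0_mid in the frame of pocket0 between -0.007 and 0.007 m and x of handle in the frame of spare0_mid below -0.1 m) or (horizontal distance between spare1_mid and pocket0 below 0.014 m and z of spare1_mid in the frame of pocket0 between -0.007 and 0.007 m and x of handle in the frame of spare1_mid below -0.1 m) or (horizontal distance between spare2_mid and pocket0 below 0.014 m and z of spare2_mid in the frame of pocket0 between -0.007 and 0.007 m and x of handle in the frame of spare2_mid below -0.1 m) or (horizontal distance between spare3_mid and pocket0 below 0.014 m and z of spare3_mid in the frame of pocket0 between -0.007 and 0.007 m and x of handle in the frame of spare3_mid below -0.1 m) or (horizontal distance between spare4_mid and pocket0 below 0.014 m and z of spare4_mid in the frame of pocket0 between -0.007 and 0.007 m and x of handle in the frame of spare4_mid below -0.1 m)) and ((horizontal distance between good0_mid and pocket1 below 0.014 m and z of good0_mid in the frame of pocket1 between -0.007 and 0.007 m and x of handle in the frame of good0_mid below -0.1 m) or (horizontal distance between good1_mid and pocket1 below 0.014 m and z of good1_mid in the frame of pocket1 between -0.007 and 0.007 m and x of handle in the frame of good1_mid below -0.1 m) or (horizontal distance between spare0_mid and pocket1 below 0.014 m and z of spare0_mid in the frame of pocket1 between -0.007 and 0.007 m and x of handle in the frame of spare0_mid below -0.1 m) or (horizontal distance between spare1_mid and pocket1 below 0.014 m and z of spare1_mid in the frame of pocket1 between -0.007 and 0.007 m and x of handle in the frame of spare1_mid below -0.1 m) or (horizontal distance between spare2_mid and pocket1 below 0.014 m and z of spare2_mid in the frame of pocket1 between -0.007 and 0.007 m and x of handle in the frame of spare2_mid below -0.1 m) or (horizontal distance between spare3_mid and pocket1 below 0.014 m and z of spare3_mid in the frame of pocket1 between -0.007 and 0.007 m and x of handle in the frame of spare3_mid below -0.1 m) or (horizontal distance between spare4_mid and pocket1 below 0.014 m and z of spare4_mid in the frame of pocket1 between -0.007 and 0.007 m and x of handle in the frame of spare4_mid below -0.1 m)) and ((horizontal distance between good0_mid and pocket2 below 0.014 m and z of good0_mid in the frame of pocket2 between -0.007 and 0.007 m and x of handle in the frame of good0_mid below -0.1 m) or (horizontal distance between good1_mid and pocket2 below 0.014 m and z of good1_mid in the frame of pocket2 between -0.007 and 0.007 m and x of handle in the frame of good1_mid below -0.1 m) or (horizontal distance between spare0_mid and pocket2 below 0.014 m and z of spare0_mid in the frame of pocket2 between -0.007 and 0.007 m and x of handle in the frame of spare0_mid below -0.1 m) or (horizontal distance between spare1_mid and pocket2 below 0.014 m and z of spare1_mid in the frame of pocket2 between -0.007 and 0.007 m and x of handle in the frame of spare1_mid below -0.1 m) or (horizontal distance between spare2_mid and pocket2 below 0.014 m and z of spare2_mid in the frame of pocket2 between -0.007 and 0.007 m and x of handle in the frame of spare2_mid below -0.1 m) or (horizontal distance between spare3_mid and pocket2 below 0.014 m and z of spare3_mid in the frame of pocket2 between -0.007 and 0.007 m and x of handle in the frame of spare3_mid below -0.1 m) or (horizontal distance between spare4_mid and pocket2 below 0.014 m and z of spare4_mid in the frame of pocket2 between -0.007 and 0.007 m and x of handle in the frame of spare4_mid below -0.1 m)) and ((horizontal distance between good0_mid and pocket3 below 0.014 m and z of good0_mid in the frame of pocket3 between -0.007 and 0.007 m and x of handle in the frame of good0_mid below -0.1 m) or (horizontal distance between good1_mid and pocket3 below 0.014 m and z of good1_mid in the frame of pocket3 between -0.007 and 0.007 m and x of handle in the frame of good1_mid below -0.1 m) or (horizontal distance between spare0_mid and pocket3 below 0.014 m and z of spare0_mid in the frame of pocket3 between -0.007 and 0.007 m and x of handle in the frame of spare0_mid below -0.1 m) or (horizontal distance between spare1_mid and pocket3 below 0.014 m and z of spare1_mid in the frame of pocket3 between -0.007 and 0.007 m and x of handle in the frame of spare1_mid below -0.1 m) or (horizontal distance between spare2_mid and pocket3 below 0.014 m and z of spare2_mid in the frame of pocket3 between -0.007 and 0.007 m and x of handle in the frame of spare2_mid below -0.1 m) or (horizontal distance between spare3_mid and pocket3 below 0.014 m and z of spare3_mid in the frame of pocket3 between -0.007 and 0.007 m and x of handle in the frame of spare3_mid below -0.1 m) or (horizontal distance between spare4_mid and pocket3 below 0.014 m and z of spare4_mid in the frame of pocket3 between -0.007 and 0.007 m and x of handle in the frame of spare4_mid below -0.1 m)) and ((horizontal distance between good0_mid and pocket4 below 0.014 m and z of good0_mid in the frame of pocket4 between -0.007 and 0.007 m and x of handle in the frame of good0_mid below -0.1 m) or (horizontal distance between good1_mid and pocket4 below 0.014 m and z of good1_mid in the frame of pocket4 between -0.007 and 0.007 m and x of handle in the frame of good1_mid below -0.1 m) or (horizontal distance between spare0_mid and pocket4 below 0.014 m and z of spare0_mid in the frame of pocket4 between -0.007 and 0.007 m and x of handle in the frame of spare0_mid below -0.1 m) or (horizontal distance between spare1_mid and pocket4 below 0.014 m and z of spare1_mid in the frame of pocket4 between -0.007 and 0.007 m and x of handle in the frame of spare1_mid below -0.1 m) or (horizontal distance between spare2_mid and pocket4 below 0.014 m and z of spare2_mid in the frame of pocket4 between -0.007 and 0.007 m and x of handle in the frame of spare2_mid below -0.1 m) or (horizontal distance between spare3_mid and pocket4 below 0.014 m and z of spare3_mid in the frame of pocket4 between -0.007 and 0.007 m and x of handle in the frame of spare3_mid below -0.1 m) or (horizontal distance between spare4_mid and pocket4 below 0.014 m and z of spare4_mid in the frame of pocket4 between -0.007 and 0.007 m and x of handle in the frame of spare4_mid below -0.1 m))), for 0.2 s.
At the end, for the whole second after the job is handed in: The drawer is shut to within 8 mm; in each of the five pockets a capped syringe lies at rest, its middle within 14 mm of the pocket's in plan and 7 mm in height, tip to the back; every used syringe is in the tub, its middle at least 10 mm below the rim; spares not needed lie in the steel tray (all of step 2 and value of joint drawer below 0.008 m and x of used0_mid in the frame of tub_mouth between -0.11 and 0.11 m and y of used0_mid in the frame of tub_mouth between -0.09 and 0.09 m and z of used0_mid in the frame of tub_mouth between -0.15 and -0.01 m and x of used1_mid in the frame of tub_mouth between -0.11 and 0.11 m and y of used1_mid in the frame of tub_mouth between -0.09 and 0.09 m and z of used1_mid in the frame of tub_mouth between -0.15 and -0.01 m and x of used2_mid in the frame of tub_mouth between -0.11 and 0.11 m and y of used2_mid in the frame of tub_mouth between -0.09 and 0.09 m and z of used2_mid in the frame of tub_mouth between -0.15 and -0.01 m and ((x of spare0_mid in the frame of tray between -0.16 and 0.16 m and y of spare0_mid in the frame of tray between -0.108 and 0.108 m and z of spare0_mid in the frame of tray between 0 and 0.05 m) or (horizontal distance between spare0_mid and pocket0 below 0.014 m and z of spare0_mid in the frame of pocket0 between -0.007 and 0.007 m and x of handle in the frame of spare0_mid below -0.1 m) or (horizontal distance between spare0_mid and pocket1 below 0.014 m and z of spare0_mid in the frame of pocket1 between -0.007 and 0.007 m and x of handle in the frame of spare0_mid below -0.1 m) or (horizontal distance between spare0_mid and pocket2 below 0.014 m and z of spare0_mid in the frame of pocket2 between -0.007 and 0.007 m and x of handle in the frame of spare0_mid below -0.1 m) or (horizontal distance between spare0_mid and pocket3 below 0.014 m and z of spare0_mid in the frame of pocket3 between -0.007 and 0.007 m and x of handle in the frame of spare0_mid below -0.1 m) or (horizontal distance between spare0_mid and pocket4 below 0.014 m and z of spare0_mid in the frame of pocket4 between -0.007 and 0.007 m and x of handle in the frame of spare0_mid below -0.1 m)) and ((x of spare1_mid in the frame of tray between -0.16 and 0.16 m and y of spare1_mid in the frame of tray between -0.108 and 0.108 m and z of spare1_mid in the frame of tray between 0 and 0.05 m) or (horizontal distance between spare1_mid and pocket0 below 0.014 m and z of spare1_mid in the frame of pocket0 between -0.007 and 0.007 m and x of handle in the frame of spare1_mid below -0.1 m) or (horizontal distance between spare1_mid and pocket1 below 0.014 m and z of spare1_mid in the frame of pocket1 between -0.007 and 0.007 m and x of handle in the frame of spare1_mid below -0.1 m) or (horizontal distance between spare1_mid and pocket2 below 0.014 m and z of spare1_mid in the frame of pocket2 between -0.007 and 0.007 m and x of handle in the frame of spare1_mid below -0.1 m) or (horizontal distance between spare1_mid and pocket3 below 0.014 m and z of spare1_mid in the frame of pocket3 between -0.007 and 0.007 m and x of handle in the frame of spare1_mid below -0.1 m) or (horizontal distance between spare1_mid and pocket4 below 0.014 m and z of spare1_mid in the frame of pocket4 between -0.007 and 0.007 m and x of handle in the frame of spare1_mid below -0.1 m)) and ((x of spare2_mid in the frame of tray between -0.16 and 0.16 m and y of spare2_mid in the frame of tray between -0.108 and 0.108 m and z of spare2_mid in the frame of tray between 0 and 0.05 m) or (horizontal distance between spare2_mid and pocket0 below 0.014 m and z of spare2_mid in the frame of pocket0 between -0.007 and 0.007 m and x of handle in the frame of spare2_mid below -0.1 m) or (horizontal distance between spare2_mid and pocket1 below 0.014 m and z of spare2_mid in the frame of pocket1 between -0.007 and 0.007 m and x of handle in the frame of spare2_mid below -0.1 m) or (horizontal distance between spare2_mid and pocket2 below 0.014 m and z of spare2_mid in the frame of pocket2 between -0.007 and 0.007 m and x of handle in the frame of spare2_mid below -0.1 m) or (horizontal distance between spare2_mid and pocket3 below 0.014 m and z of spare2_mid in the frame of pocket3 between -0.007 and 0.007 m and x of handle in the frame of spare2_mid below -0.1 m) or (horizontal distance between spare2_mid and pocket4 below 0.014 m and z of spare2_mid in the frame of pocket4 between -0.007 and 0.007 m and x of handle in the frame of spare2_mid below -0.1 m)) and ((x of spare3_mid in the frame of tray between -0.16 and 0.16 m and y of spare3_mid in the frame of tray between -0.108 and 0.108 m and z of spare3_mid in the frame of tray between 0 and 0.05 m) or (horizontal distance between spare3_mid and pocket0 below 0.014 m and z of spare3_mid in the frame of pocket0 between -0.007 and 0.007 m and x of handle in the frame of spare3_mid below -0.1 m) or (horizontal distance between spare3_mid and pocket1 below 0.014 m and z of spare3_mid in the frame of pocket1 between -0.007 and 0.007 m and x of handle in the frame of spare3_mid below -0.1 m) or (horizontal distance between spare3_mid and pocket2 below 0.014 m and z of spare3_mid in the frame of pocket2 between -0.007 and 0.007 m and x of handle in the frame of spare3_mid below -0.1 m) or (horizontal distance between spare3_mid and pocket3 below 0.014 m and z of spare3_mid in the frame of pocket3 between -0.007 and 0.007 m and x of handle in the frame of spare3_mid below -0.1 m) or (horizontal distance between spare3_mid and pocket4 below 0.014 m and z of spare3_mid in the frame of pocket4 between -0.007 and 0.007 m and x of handle in the frame of spare3_mid below -0.1 m)) and ((x of spare4_mid in the frame of tray between -0.16 and 0.16 m and y of spare4_mid in the frame of tray between -0.108 and 0.108 m and z of spare4_mid in the frame of tray between 0 and 0.05 m) or (horizontal distance between spare4_mid and pocket0 below 0.014 m and z of spare4_mid in the frame of pocket0 between -0.007 and 0.007 m and x of handle in the frame of spare4_mid below -0.1 m) or (horizontal distance between spare4_mid and pocket1 below 0.014 m and z of spare4_mid in the frame of pocket1 between -0.007 and 0.007 m and x of handle in the frame of spare4_mid below -0.1 m) or (horizontal distance between spare4_mid and pocket2 below 0.014 m and z of spare4_mid in the frame of pocket2 between -0.007 and 0.007 m and x of handle in the frame of spare4_mid below -0.1 m) or (horizontal distance between spare4_mid and pocket3 below 0.014 m and z of spare4_mid in the frame of pocket3 between -0.007 and 0.007 m and x of handle in the frame of spare4_mid below -0.1 m) or (horizontal distance between spare4_mid and pocket4 below 0.014 m and z of spare4_mid in the frame of pocket4 between -0.007 and 0.007 m and x of handle in the frame of spare4_mid below -0.1 m)) and linear speed of each of good0, good1, spare0, spare1, spare2, spare3, spare4 below 0.02 m/s); the robot touches nothing.
It fails at once if a good syringe is lifted out of its pocket (height (world z) of any of good0_mid, good1_mid above 0.09 m).
It fails at once if a vial or the tape on the desk is moved by more than 50 mm (distance of any of vial0_mid, vial1_mid, vial2_mid, tape_mid from where it was at the start of the episode above 0.05 m).
Of good0, good1 only 1 to 2 are there at a start; the rules pass over those that are not, and their reading is None.
Of used0, used1, used2 only 2 to 3 are there at a start; the rules pass over those that are not, and their reading is None.
Of spare0, spare1, spare2, spare3, spare4 only 4 to 5 are there at a start; the rules pass over those that are not, and their reading is None.
At some moment in a run one of tub may be knocked a few centimetres aside while the robot is not near it.
Once in a run the grip may slacken for a moment while it holds something.
It also fails if it takes over 210 s, if anything falls off the work surface, if the arm or the gripper's body presses on something with over 40 N, if the wrist force passes 120 N, or if a joint passes its speed limit or range.

### The arm

A 6-joint arm with a two-finger parallel gripper is mounted at the origin on the work surface. World frame = base frame: x ahead of the robot, y to its left, z up, the work surface at z = 0. Lengths are in m, angles in degrees, forces in N, time in s.
With the tool pointing down it reaches from about 0.3 to 0.75 m from the base axis. Payload 8.5 kg.
Tool frame: the origin (TCP) lies at the very end of the fingers, on their centre line; the grasp point (between the pads) lies grasp_offset behind it (grasp_offset is the distance from the TCP to the grasp point, in m); x points along the fingers, z is the direction in which the jaws open and shut, and the axes are right-handed (so a half turn about x gives the same grasp; the last joint's range is limited). The gripper opens to 85 mm and grips with 20 to 120 N. Pads are 22 mm wide; open, the fingers measure 114 mm over their backs; the gripper's body (76 mm by 85 mm) begins 54 mm behind the grasp point. The pads swing forward as they close: fully open they stand 13 mm farther back than shut.
Start: joints at [62.722, 21.807, 74.336, -0, 83.858, -12.336], TCP at [0.142, 0.531, 0.231] pointing down, gripper open.
Joint ranges: [-178.18, 178.18], [-50.72, 133.34], [12.68, 142.11], [-81.47, 261.47], [9.98, 163.14], [-165.26, 165.26]. Speed limits (degrees/s): [136.94, 136.94, 180, 180, 180, 180].

### API

Orientations are given as a 3x3 rotation matrix whose columns are the frame's x, y, z axes.
In Python, from rig import observe, get_image, close_job, recognise, grasp_offset gives the robot as it stands.
- The arm moves only by the tool drive_tool, never from a script. Its argument "targets" is a list that holds one entry, the list of rows, each a list of 7 numbers: the shift along the tool's x, y, z in units of 50 mm (1.0 is 50 mm), then the turn, a rotation vector about the tool's x, y, z in rad, then the opening, from -1 (shut) to 1 (fully open), so that 0 is half open. A call has 1 to 5 rows; each row shifts and turns the commanded pose from where the row before left it, along the tool's axes as they then stand; what a row does not reach is not made up. A row lasts 1/10 s, in which the tool goes at most 50 mm and 8.59 degrees, less where a joint would pass 70% of its speed; a pose out of reach is approached as far as the arm can. A call is refused whole if a number of a shift passes 1 or a number of a turn 0.15, either way. A call with a gripper value outside its range is refused whole. The fingers move at their own pace and stop on an object; "force" is the grip in N (left out, the last holds). Time passes only in rows, so rows that do not move let the fingers close. It gives the time, the measured TCP pose, the force and the opening at its end, in the units of the state.
- observe(): the state, without advancing time (a new reading comes with each control period).
- get_image(name): name is "scene" or "top" or "wrist"; returns a dict with "image" (400x640x3 uint8, red, green, blue), "fx", "fy", "cx", "cy" (pixels), "rvec" (rotation vector, rad) and "tvec" (3), from world to camera coordinates, as OpenCV has them. Camera axes: x right, y down, z forward; pixel columns grow to the right and rows downward; lengths in m; the calibration is good to about 2 mm. A picture is of the moment at which its call begins. There is no depth.
- close_job(): hands the job in, once; it reports no verdict.
Trained networks look in a picture, given as the dict that the camera call returned (one of the last four; its "shot" number tells which), for a name from the list of things; names that differ only in an ending like _2 or _b are one class to them, and where a whole thing is asked for, a point or a joint stands for the part that bears it (a point fixed in the world has none). Each returns a list of dicts, best first, with "p" (0 to 1); they miss things now and then, are a little off and sometimes report something else, mostly with a low value. They report only what shows in the picture. A call takes as long as a camera call. They do not tell look-alikes from the thing itself.
- recognise(label, picture): "at" ([column, row] as shares, 0 to 1, of the picture: columns of its width, rows of its height, amid what is visible of it).
The state is a dict: "time_s": time; "q": joint angles; "qvel": joint speeds; "joint_efforts": joint torques, N m; "position": TCP position; "tool_rot": TCP orientation; "ft_force": force on the tool from outside, world axes, zero at the start; "wrist_torque": the same for the moment, N m; "grip_width": finger opening in m.
Only numpy, scipy, OpenCV 4.12 (cv2) and the standard library are available. Lean on these libraries where they do the work, as an engineer would, in place of code of your own. Each camera call takes 0.05 s, during which the arm holds its last target.

## Working session

There is one attempt and no reset: what is moved stays moved. The work goes in short steps, Python scripts to look and compute and a tool call to move; the robot and the scene stay as the last step left them, time stands still between calls to the robot, and variables do not carry over. Pictures are saved under pics/ and viewed, and the job is handed in when it is done.

Besides the shell and the picture viewer there is one more tool, called after ">>>" in YAML: its name, and indented under it one key for each argument. drive_tool: Moves the arm, as the interface text tells. Its arguments: {"type":"object","properties":{"targets":{"type":"array"},"force":{"type":"number"}},"required":["targets"]}

```bash
ls -la; mkdir -p pics
cat > h.py <<'E'
import numpy as np, cv2
from rig import observe, get_image, close_job, recognise, grasp_offset
def snap(cam,fn):
    d=get_image(cam); cv2.imwrite('pics/'+fn,cv2.cvtColor(d['image'],cv2.COLOR_RGB2BGR)); return d
def back(d,u,v,z):
    R=cv2.Rodrigues(np.array(d['rvec'],float))[0]; t=np.array(d['tvec'],float).ravel()
    r=R.T@np.array([(u-d['cx'])/d['fx'],(v-d['cy'])/d['fy'],1]); c=-R.T@t
    return c+r*(z-c[2])/r[2]
def proj(d,p):
    R=cv2.Rodrigues(np.array(d['rvec'],float))[0]; q=R@np.array(p)+np.array(d['tvec'],float).ravel()
    return np.array([d['fx']*q[0]/q[2]+d['cx'],d['fy']*q[1]/q[2]+d['cy']])
def rec(d,l,z,pm=0.2):
    o=[]
    for r in recognise(l,d):
        if r['p']<pm: continue
        u,v=r['at'][0]*640,r['at'][1]*400
        o.append((round(r['p'],2),round(u),round(v),back(d,u,v,z).round(4).tolist()))
    return o
E
python3 - <<'E'
from h import *
print(grasp_offset)
o=observe(); print({k:np.round(v,3).tolist() for k,v in o.items()})
for c in ['scene','top','wrist']: d=snap(c,c+'0.png'); print(c,(-cv2.Rodrigues(np.array(d['rvec'],float))[0].T@np.array(d['tvec']).ravel()).round(3))
E
```

```text
total 12
drwxr-xr-x  3 agent agent 4096 Dec  7 15:57 .
drwxr-xr-x 23 root  root  4096 Dec  7 15:57 ..
drwxr-xr-x  2 agent agent 4096 Dec  7 15:57 pics
0.0187
{'time_s': 0.0, 'q': [62.722, 21.84, 74.386, 0.001, 83.857, -12.335], 'qvel': [-0.104, -0.009, -0.056, -0.024, 0.072, 0.08], 'joint_efforts': [-0.0, -44.846, -23.128, -0.0, 0.005, -0.0], 'position': [0.142, 0.531, 0.231], 'tool_rot': [[-0.001, -0.966, 0.258], [-0.001, 0.258, 0.966], [-1.0, 0.0, -0.001]], 'ft_force': [0.387, -0.336, -0.583], 'wrist_torque': [-0.033, 0.02, 0.018], 'grip_width': 0.085}
scene [1.195 0.211 1.242]
top [ 0.406 -0.147  1.711]
wrist [0.064 0.551 0.374]
```

View pics/scene0.png

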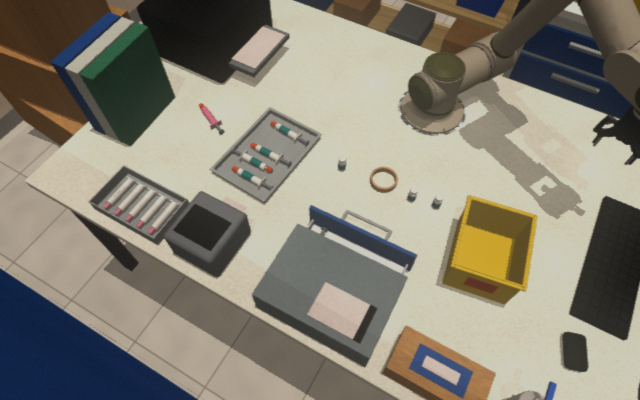

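View pics/top0.png

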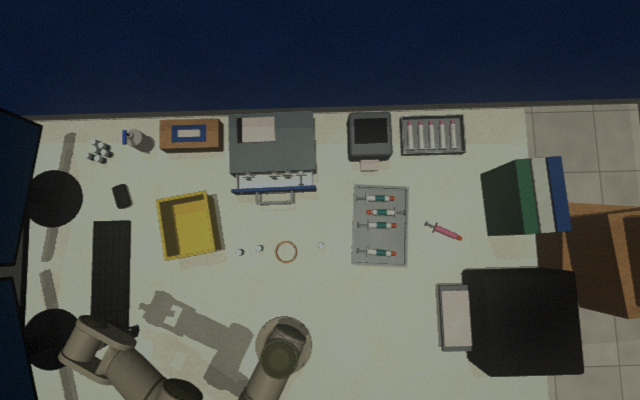

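View pics/wrist0.png

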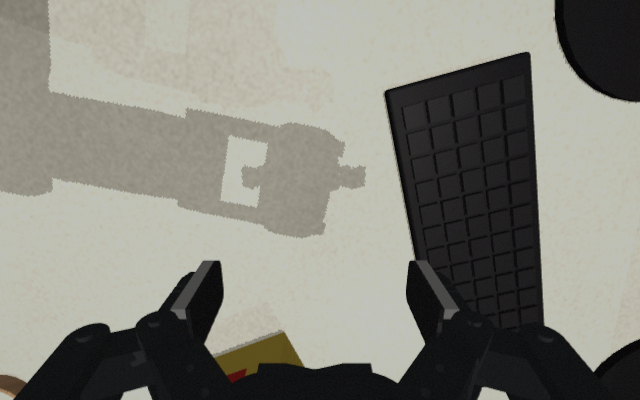

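Run:
```python
from h import *
d=get_image('top')
print('fx',d['fx'],d['rvec'],d['tvec'])
for l,z in [('handle',.074),('unit',.11),('tray',0.02),('tub_mouth',.14),('vial0_mid',.028),('tape_mid',.011),('good0_mid',.044),('used0_mid',.044),('spare0_mid',.015),('pocket0',.044),('drawer',.1)]:
    print(l,*rec(d,l,z),sep='\n  ')
```

```text
fx 411.65362009176863 [ 2.13518312 -2.19573851  0.11261915] [-0.12888538  0.58933541  1.65833159]
handle
  (0.83, 272, 184, [0.6441, 0.0283, 0.074])
  (0.69, 379, 213, [0.5154, -0.3961, 0.074])
  (0.65, 273, 176, [0.6768, 0.0262, 0.074])
  (0.53, 248, 174, [0.6862, 0.1263, 0.074])
unit
  (0.6, 271, 152, [0.7676, 0.0248, 0.11])
tray
  (0.71, 380, 227, [0.4596, -0.4041, 0.02])
tub_mouth
  (0.63, 185, 225, [0.4841, 0.3567, 0.14])
vial0_mid
tape_mid
  (0.44, 294, 256, [0.3528, -0.0491, 0.011])
good0_mid
  (0.43, 300, 172, [0.6932, -0.0824, 0.044])
used0_mid
  (0.46, 285, 174, [0.6891, -0.0225, 0.044])
spare0_mid
  (0.71, 377, 251, [0.3638, -0.3875, 0.015])
pocket0
  (0.56, 266, 184, [0.6488, 0.0577, 0.044])
drawer
  (0.97, 273, 183, [0.6442, 0.0227, 0.1])
```

Run:
```python
from h import *
im=cv2.imread('pics/top0.png')
cv2.imwrite('pics/z1.png',cv2.resize(im[100:280,140:340],None,fx=4,fy=3.3*1.2/1.2*4/3.3,interpolation=cv2.INTER_CUBIC)[:600] if 0 else cv2.resize(im[105:255,150:340],(760,600),interpolation=cv2.INTER_CUBIC))
cv2.imwrite('pics/z2.png',cv2.resize(im[175:275,335:475],(700,500),interpolation=cv2.INTER_CUBIC))
```

```text
(no output)
```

View pics/z1.png

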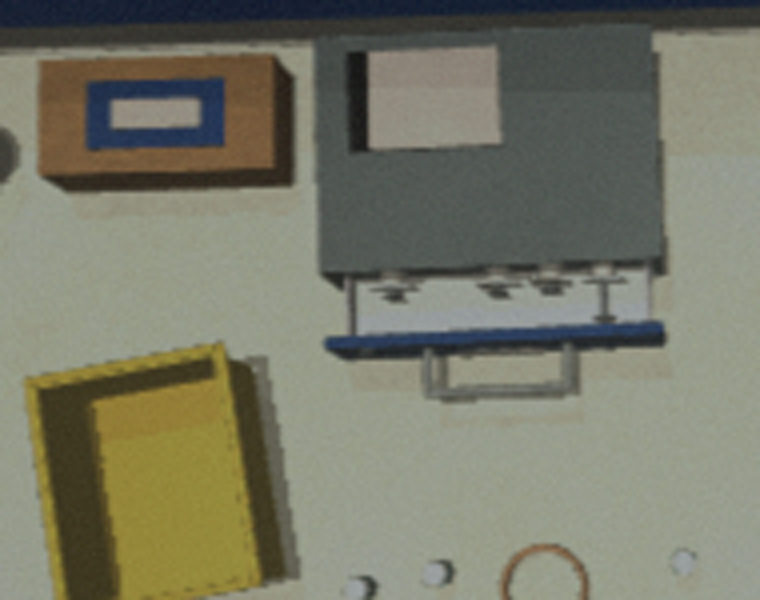

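View pics/z2.png

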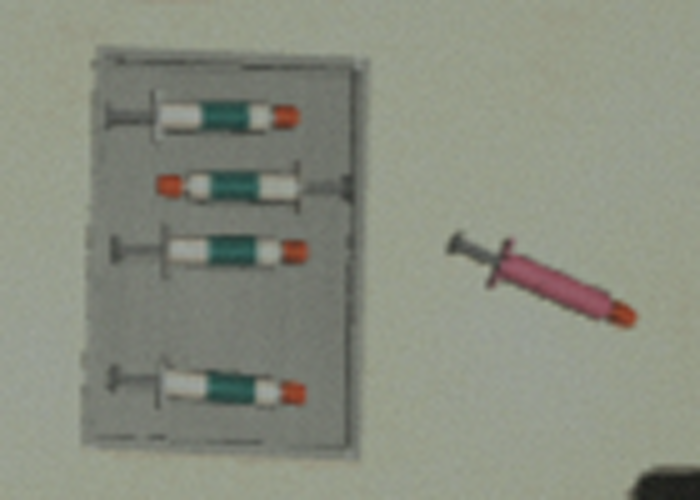

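Run:
```python
from h import *
d=get_image('top')
def z1(x,y,z): return back(d,150+x/4-.375,105+y/4-.375,z).round(4)[:2]
def z2(x,y,z): return back(d,335+x/5-.4,175+y/5-.4,z).round(4)[:2]
print('handle ends',z1(430,397,.079),z1(578,390,.079))
print('front top',z1(326,342,.104),z1(664,326,.104))
print('unit top corners',z1(317,38,.11),z1(652,25,.11),z1(663,264,.11),z1(321,274,.11))
print('tub',z1(28,380,.14),z1(222,345,.14),z1(262,580,.14))
print('tape',z1(545,590,.011),'vials',z1(437,573,.056),z1(683,562,.056),z1(360,588,.056))
for n,a,b in [('A',(157,116),(273,117)),('B',(298,187),(187,186)),('C',(167,250),(282,251)),('D',(163,384),(281,389))]:
    p,q=z2(*a,.015),z2(*b,.015); print(n,p,q,(p+q)/2,np.linalg.norm(p-q))
print('tray',z2(97,48,.022),z2(366,60,.022),z2(357,458,.022),z2(83,444,.022))
```

```text
handle ends [0.5651 0.0888] [ 0.568  -0.0587]
front top [0.6199 0.1869] [ 0.6264 -0.1461]
unit top corners [0.926  0.1929] [ 0.9296 -0.1425] [ 0.6872 -0.1468] [0.6868 0.1902]
tub [0.5864 0.466 ] [0.6151 0.2796] [0.3895 0.2415]
tape [ 0.3699 -0.0166] vials [0.3907 0.0874] [ 0.3948 -0.1584] [0.3779 0.1644]
A [ 0.5839 -0.3533] [ 0.5804 -0.4492] [ 0.58215 -0.40125] 0.09596384735930504
B [ 0.5218 -0.4671] [ 0.5252 -0.3756] [ 0.5235  -0.42135] 0.0915631476086313
C [ 0.4729 -0.357 ] [ 0.4694 -0.4514] [ 0.47115 -0.4042 ] 0.09446486119187392
D [ 0.3637 -0.3492] [ 0.357  -0.4453] [ 0.36035 -0.39725] 0.09633327566318917
tray [ 0.6412 -0.3051] [ 0.6249 -0.527 ] [ 0.3001 -0.503 ] [ 0.3174 -0.2815]
```

>>> drive_tool:
  targets:
    - [[0,0,0,-0.13,0,0,-1],[0,0,0,-0.13,0,0,-1],[0,-0.9,-1,0,0,0,-1],[0,-0.9,-1,0,0,0,-1],[0,-0.9,-1,0,0,0,-1]]
  force: 40

```text
time_s: 1.3
position: [0.2427, 0.4185, 0.2313]
tool_rot: [[0.0, -1.0, -0.0], [0.0, -0.0, 1.0], [-1.0, -0.0, 0.0]]
ft_force: [0.3, 1.3, 0.3]
grip_width: 0.0125
```

>>> drive_tool:
  targets:
    - [[0,-0.8,-1,0,0,0,-1],[0,-0.8,-1,0,0,0,-1],[0,-0.8,-1,0,0,0,-1],[0,-0.8,-1,0,0,0,-1],[0,-0.8,-1,0,0,0,-1]]

```text
time_s: 1.8
position: [0.399, 0.2226, 0.2316]
tool_rot: [[0.001, -1.0, 0.001], [0.0, 0.001, 1.0], [-1.0, -0.001, 0.0]]
ft_force: [1.1, 0.6, 0.3]
grip_width: -0.0001
```

```bash
cat > st.py <<'E'
from h import *
o=observe(); print(o['time_s'],np.round(o['position'],4),np.round(o['q'],1),np.round(o['ft_force'],1),round(o['grip_width'],4), 'yaw',round(np.degrees(np.arctan2(-o['tool_rot'][0][2],o['tool_rot'][1][2])),2))
E
python3 st.py; sleep 1; python3 st.py
```

```text
1.8 [0.399  0.2226 0.2316] [ 14.3  12.4  88.2   0.   79.4 -75.7] [1.1 0.6 0.3] -0.0001 yaw -0.05
1.8 [0.399  0.2226 0.2316] [ 14.3  12.4  88.2   0.   79.4 -75.7] [1.1 0.6 0.3] -0.0001 yaw -0.05
```

>>> drive_tool:
  targets:
    - [[0,0,0,0,0,0,-1],[0,0,0,0,0,0,-1]]

```text
time_s: 2.0
position: [0.3985, 0.2238, 0.2313]
tool_rot: [[-0.0, -1.0, 0.003], [0.0, 0.003, 1.0], [-1.0, 0.0, 0.0]]
ft_force: [0.0, 0.3, 0.4]
grip_width: -0.0001
```

>>> drive_tool:
  targets:
    - [[0,-0.77,-0.83,0,0,0,-1],[0,-0.77,-0.83,0,0,0,-1],[0,-0.77,-0.83,0,0,0,-1],[0,-0.77,-0.83,0,0,0,-1],[0,-0.77,-0.83,0,0,0,-1]]

```text
time_s: 2.5
position: [0.5687, 0.0414, 0.2315]
tool_rot: [[0.0, -1.0, -0.002], [0.0, -0.002, 1.0], [-1.0, -0.0, 0.0]]
ft_force: [0.8, 1.1, 0.1]
grip_width: 0.0
```

```bash
python3 st.py; python3 -c "
from h import *
snap('wrist','w1.png')"
```

```text
2.5 [0.5687 0.0414 0.2315] [ -7.7  23.8  71.    0.   85.1 -97.8] [0.8 1.1 0.1] 0.0 yaw 0.1
```

View pics/w1.png

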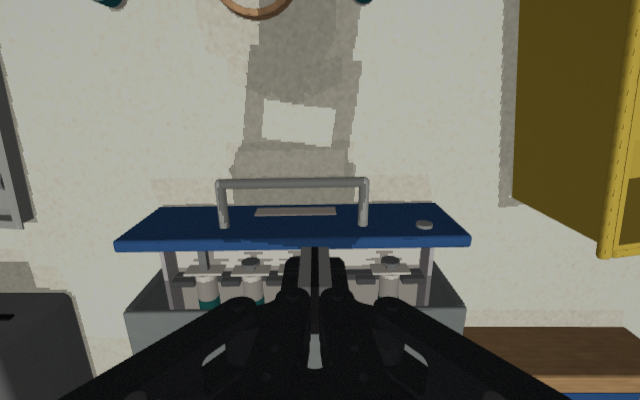

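```bash
python3 st.py; python3 -c "
from h import *
d=get_image('wrist'); o=observe(); print(o['position'])
for u,v,z in [(219,182,.074),(368,182,.074),(117,246,.104),(470,242,.104)]: print(back(d,u,v,z))
print(proj(d,o['position']))"
```

```text
2.55 [0.5728 0.036  0.2305] [ -8.2  24.2  70.6  -0.1  85.1 -98. ] [ 0.1 -6.6 -1.9] -0.0002 yaw -0.16
[0.57052243 0.03874121 0.23027681]
[ 0.57395037 -0.05742245  0.074     ]
[0.57410302 0.08663268 0.074     ]
[ 0.62734457 -0.14908965  0.104     ]
[0.62346861 0.17885153 0.104     ]
[321.72121633 258.19206681]
```

>>> drive_tool:
  targets:
    - [[0,-0.46,-0.46,0,0,0,-1],[0.9,0,0,0,0,0,-1],[0.9,0,0,0,0,0,-1],[0,0,0,0,0,0,-1]]

```text
time_s: 3.0
position: [0.5877, 0.0204, 0.1363]
tool_rot: [[-0.011, -1.0, -0.001], [0.002, -0.001, 1.0], [-1.0, 0.011, 0.002]]
ft_force: [-0.5, 0.1, -0.2]
grip_width: 0.0004
```

```bash
python3 st.py; python3 -c "
from h import *
snap('wrist','w2.png')"
```

```text
3.0 [0.5877 0.0204 0.1363] [ -9.5  30.5  76.1   0.   74.  -99.6] [-0.5  0.1 -0.2] 0.0004 yaw 0.08
```

View pics/w2.png

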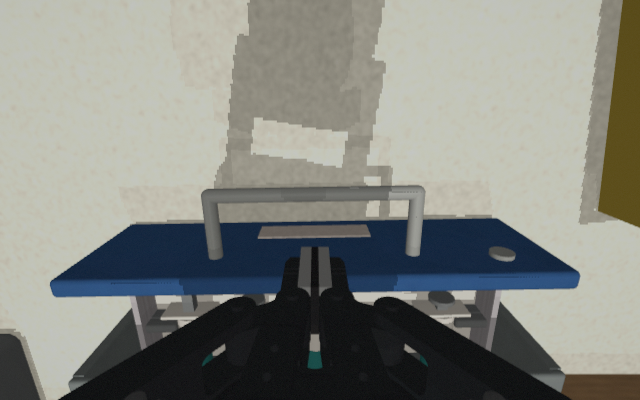

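>>> drive_tool:
  targets:
    - [[0,-0.12,-0.06,0,0,0,-1],[0.5,0,0,0,0,0,-1],[0.5,0,0,0,0,0,-1],[0.5,0,0,0,0,0,-1],[0,0,0,0,0,0,-1]]

```text
time_s: 3.55
position: [0.597, 0.0154, 0.0661]
tool_rot: [[-0.001, -1.0, 0.0], [0.0, 0.0, 1.0], [-1.0, 0.001, 0.0]]
ft_force: [-0.4, 0.4, 0.5]
grip_width: 0.0002
```

>>> drive_tool:
  targets:
    - [[0.1,0.25,0,0,0,0,-1],[0,0.5,0,0,0,0,-1],[0,0.5,0,0,0,0,-1],[0,0.5,0,0,0,0,-1],[0,0.5,0,0,0,0,-1]]

```text
time_s: 4.05
position: [0.487, 0.0143, 0.0646]
tool_rot: [[0.009, -1.0, 0.0], [-0.003, 0.0, 1.0], [-1.0, -0.009, -0.003]]
ft_force: [4.8, -3.1, -0.0]
grip_width: 0.0
```

>>> drive_tool:
  targets:
    - [[0,0.3,0,0,0,0,-1],[0,0.2,0,0,0,0,-1],[0,0,0,0,0,0,-1]]

```text
time_s: 4.35
position: [0.4599, 0.0151, 0.0631]
tool_rot: [[0.003, -1.0, 0.001], [-0.001, 0.001, 1.0], [-1.0, -0.003, -0.001]]
ft_force: [-0.4, -0.3, -0.4]
grip_width: 0.0
```

```bash
python3 st.py; python3 -c "
from h import *
snap('top','t1.png')
im=cv2.imread('pics/t1.png')
cv2.imwrite('pics/t1z.png',cv2.resize(im[105:255,150:340],(760,600),interpolation=cv2.INTER_CUBIC))"
```

```text
4.35 [0.4599 0.0151 0.0631] [ -12.9   25.2  102.3    0.    52.3 -102.9] [-0.4 -0.3 -0.4] 0.0 yaw -0.04
```

View pics/t1z.png

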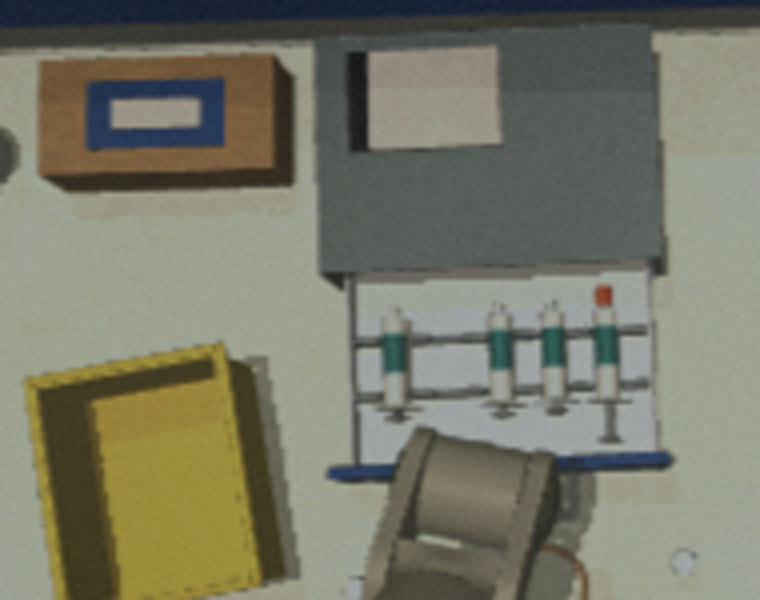

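```bash
python3 -c "
from h import *
d=get_image('top')
def z1(x,y,z): return back(d,150+x/4-.375,105+y/4-.375,z).round(4)[:2]
print('front',z1(330,470,.104),z1(672,456,.104))
for n,a,b in [('u4',(395,318),(397,402)),('u2',(500,315),(503,400)),('u1',(553,313),(556,398)),('g0',(605,312),(609,396))]:
  p,q=z1(*a,.044),z1(*b,.044); print(n,p,q,(p+q)/2)
for a in [(357,397),(648,382),(357,343),(648,329)]: print('comb',z1(*a,.044))
print(rec(d,'good0_mid',.044),rec(d,'used0_mid',.044))
"
```

```text
front [0.4939 0.1838] [ 0.4982 -0.1504]
u4 [0.6506 0.1287] [0.5644 0.1275] [0.6075 0.1281]
u2 [0.6507 0.0212] [0.5634 0.0197] [0.60705 0.02045]
u1 [ 0.6512 -0.033 ] [ 0.5639 -0.0342] [ 0.60755 -0.0336 ]
g0 [ 0.6508 -0.0862] [ 0.5644 -0.0882] [ 0.6076 -0.0872]
comb [0.5706 0.1682]
comb [ 0.5776 -0.1282]
comb [0.626  0.1677]
comb [ 0.632  -0.1296]
[(0.51, 274, 196, [0.6005, 0.0242, 0.044]), (0.47, 301, 192, [0.6105, -0.0857, 0.044]), (0.46, 376, 226, [0.466, -0.3863, 0.044])] [(0.74, 276, 195, [0.6024, 0.0176, 0.044]), (0.55, 288, 196, [0.5964, -0.0332, 0.044])]
```

>>> drive_tool:
  targets:
    - [[-0.8,-0.1,0,0,0,0,-0.1],[-0.8,0,0,0,0,0,-0.1],[-0.8,0,0,0,0,0,-0.1],[0,-0.6,0,0,0,0,-0.1],[0,-0.6,0,0,0,0,-0.1]]

```text
time_s: 5.05
position: [0.5258, 0.0151, 0.183]
tool_rot: [[0.003, -1.0, 0.001], [-0.001, 0.001, 1.0], [-1.0, -0.003, -0.001]]
ft_force: [0.8, -1.0, -0.2]
grip_width: 0.0383
```

```bash
python3 st.py; python3 -c "
from h import *
d=snap('wrist','w3.png')
for l in ['good0_mid','used0_mid','handle']: print(l,*rec(d,l,.044 if l!='handle' else .074),sep='\n ')"; python3 st.py
```

```text
5.05 [0.5258 0.0151 0.183 ] [ -11.3   21.7   83.    -0.    75.1 -101.2] [ 0.8 -1.  -0.2] 0.0383 yaw -0.05
good0_mid
 (0.96, 210, 242, [0.5832, -0.0873, 0.044])
 (0.67, 327, 197, [0.5366, 0.0263, 0.044])
 (0.57, 279, 54, [0.4155, -0.0141, 0.044])
used0_mid
 (0.82, 260, 227, [0.5672, -0.0378, 0.044])
handle
 (0.61, 270, 51, [0.4166, -0.0177, 0.074])
5.25 [0.5244 0.0152 0.1807] [ -11.3   21.8   83.2    0.    75.1 -101.3] [-0.5 -0.9  0.1] 0.0384 yaw -0.03
```

View pics/w3.png

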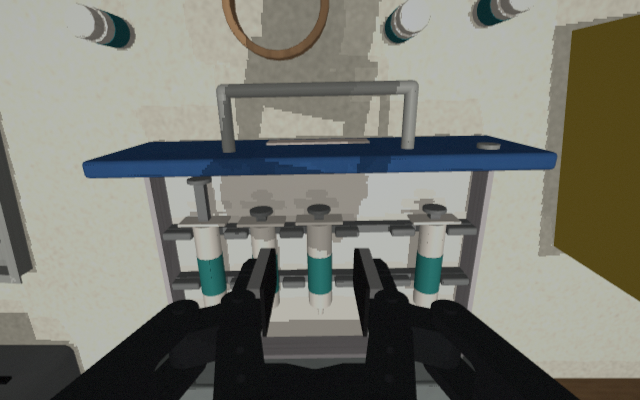

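```bash
python3 -c "
from h import *
d=get_image('wrist')
for u,v in [(177,233),(460,230),(187,281),(460,278)]: print('comb',back(d,u,v,.044).round(4))
for a,b in [((320,222),(320,305)),((204,226),(216,306)),((434,224),(426,304))]: print('barrel',back(d,*a,.044).round(4),back(d,*b,.044).round(4))
"; python3 st.py
```

```text
comb [ 0.5701 -0.1163  0.044 ]
comb [0.5669 0.1526 0.044 ]
comb [ 0.6226 -0.1133  0.044 ]
comb [0.6191 0.1601 0.044 ]
barrel [0.5587 0.0197 0.044 ] [0.651  0.0203 0.044 ]
barrel [ 0.5629 -0.0898  0.044 ] [ 0.6523 -0.087   0.044 ]
barrel [0.5607 0.1272 0.044 ] [0.6498 0.1295 0.044 ]
5.3 [0.524  0.0152 0.1809] [ -11.3   21.8   83.3   -0.    75.  -101.3] [0.5 0.5 0.5] 0.0387 yaw -0.03
```

>>> drive_tool:
  targets:
    - [[0,-0.8,-0.5,0,0,0,-0.1],[0,-0.78,-0.48,0,0,0,-0.1],[0.8,0,0,0,0,0,-0.1],[0.8,0,0,0,0,0,-0.1],[0,0,0,0,0,0,-0.1]]

```text
time_s: 5.8
position: [0.6002, -0.0334, 0.0966]
tool_rot: [[-0.011, -1.0, 0.001], [0.003, 0.001, 1.0], [-1.0, 0.011, 0.003]]
ft_force: [-1.5, -0.1, 0.5]
grip_width: 0.0387
```

```bash
python3 -c "
from h import *
d=snap('wrist','w4.png')"; python3 st.py
```

```text
5.85 [ 0.6019 -0.0337  0.1   ] [ -14.4   33.9   76.4    0.    70.  -104.4] [0.5 0.6 0.8] 0.0382 yaw -0.05
```

View pics/w4.png

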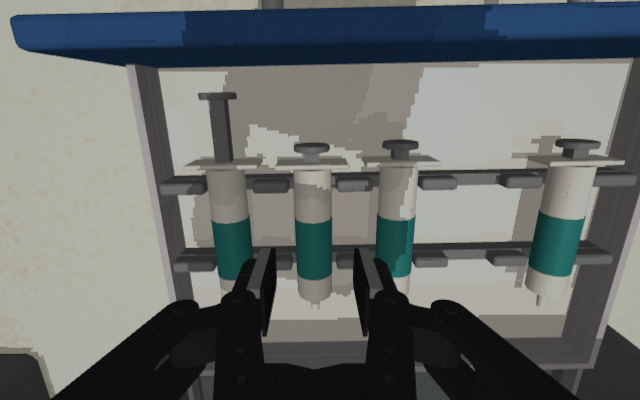

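>>> drive_tool:
  targets:
    - [[0.5,0,0,0,0,0,-0.1],[0.5,0,0,0,0,0,-0.1],[0.42,0,0,0,0,0,-0.1],[0,0,0,0,0,0,-1],[0,0,0,0,0,0,-1]]
  force: 40

```text
time_s: 6.35
position: [0.6043, -0.0341, 0.0326]
tool_rot: [[0.003, -1.0, 0.001], [-0.001, 0.001, 1.0], [-1.0, -0.003, -0.001]]
ft_force: [-0.5, -0.0, -0.1]
grip_width: 0.0227
```

>>> drive_tool:
  targets:
    - [[0,0,0,0,0,0,-1],[0,0,0,0,0,0,-1],[-0.5,0,0,0,0,0,-1],[-0.8,0,0,0,0,0,-1]]

```text
time_s: 6.75
position: [0.6024, -0.0338, 0.0949]
tool_rot: [[-0.004, -1.0, 0.001], [0.001, 0.001, 1.0], [-1.0, 0.004, 0.001]]
ft_force: [1.0, 0.8, 0.3]
grip_width: 0.0226
```

>>> drive_tool:
  targets:
    - [[-1,0,0,0,0,0,-1],[-1,0,0.4,0,0,0,-1],[0,0.35,1,0,0,0,-1],[0,0.35,1,0,0,0,-1],[0,0.35,1,0,0,0,-1]]

```text
time_s: 7.25
position: [0.5532, 0.1276, 0.193]
tool_rot: [[0.002, -1.0, 0.002], [0.0, 0.002, 1.0], [-1.0, -0.002, 0.0]]
ft_force: [1.1, 1.5, -0.6]
grip_width: 0.0227
```

```bash
python3 st.py; python3 -c "
from h import *
d=snap('top','t2.png')"; python3 st.py
```

```text
7.25 [0.5532 0.1276 0.193 ] [  1.   25.2  75.3   0.   79.3 -88.9] [ 1.1  1.5 -0.6] 0.0227 yaw -0.09
7.3 [0.5502 0.1341 0.1931] [  1.6  25.1  75.5   0.2  79.4 -88.6] [-3.3  5.8 -1.5] 0.0226 yaw 0.22
```

View pics/t2.png

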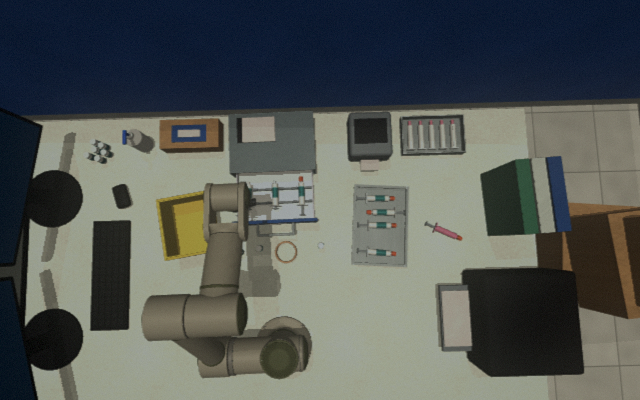

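>>> drive_tool:
  targets:
    - [[0,0.25,0.88,0,0,0,-1],[0,0.25,0.88,0,0,0,-1],[0,0.25,0.88,0,0,0,-1],[0,0.25,0.88,0,0,0,-1],[0,0.25,0.88,0,0,0,-1]]

```text
time_s: 7.8
position: [0.4909, 0.3479, 0.1928]
tool_rot: [[0.001, -1.0, 0.001], [0.0, 0.001, 1.0], [-1.0, -0.001, 0.0]]
ft_force: [0.5, 0.1, 0.1]
grip_width: 0.0226
```

>>> drive_tool:
  targets:
    - [[0.6,0,0,0,0,0,-1],[0.7,0,0,0,0,0,-1],[0.5,0,0,0,0,0,-1],[0,0,0,0,0,0,-1]]

```text
time_s: 8.2
position: [0.4902, 0.3457, 0.0993]
tool_rot: [[-0.005, -1.0, 0.001], [-0.002, 0.001, 1.0], [-1.0, 0.005, -0.002]]
ft_force: [0.0, 1.1, -0.2]
grip_width: 0.0227
```

Release and rise.

>>> drive_tool:
  targets:
    - [[0,0,0,0,0,0,-0.1],[0,0,0,0,0,0,-0.1],[0,0,0,0,0,0,-0.1],[-1,0,0,0,0,0,-0.1],[-1,0,0,0,0,0,-0.1]]

```text
time_s: 8.7
position: [0.4913, 0.346, 0.2033]
tool_rot: [[-0.001, -1.0, 0.001], [-0.001, 0.001, 1.0], [-1.0, 0.001, -0.001]]
ft_force: [0.6, 0.5, 0.1]
grip_width: 0.0384
```

```bash
python3 st.py; python3 -c "
from h import *
d=snap('wrist','w5.png')"; python3 st.py
```

```text
8.7 [0.4913 0.346  0.2033] [ 23.9  28.1  68.5   0.   83.4 -66.1] [0.6 0.5 0.1] 0.0384 yaw -0.05
8.75 [0.494  0.3474 0.2133] [ 23.9  27.6  67.8  -0.   83.8 -66.1] [1.5 0.6 7.9] 0.0385 yaw -0.04
```

View pics/w5.png

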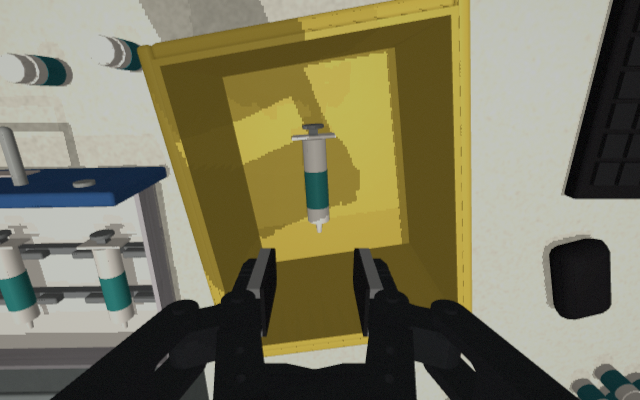

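>>> drive_tool:
  targets:
    - [[0,-0.31,-0.93,0,0,0,-0.1],[0,-0.31,-0.93,0,0,0,-0.1],[0,-0.31,-0.93,0,0,0,-0.1],[0,-0.31,-0.93,0,0,0,-0.1],[0,-0.31,-0.93,0,0,0,-0.1]]

```text
time_s: 9.25
position: [0.5694, 0.1118, 0.2028]
tool_rot: [[0.002, -1.0, 0.001], [0.0, 0.001, 1.0], [-1.0, -0.002, 0.0]]
ft_force: [0.8, 0.3, -0.9]
grip_width: 0.0381
```

>>> drive_tool:
  targets:
    - [[0,-0.31,-0.93,0,0,0,-0.1],[0,-0.31,-0.93,0,0,0,-0.1],[0,0,0,0,0,0,-0.1]]

```text
time_s: 9.55
position: [0.6014, 0.0151, 0.2021]
tool_rot: [[0.002, -1.0, 0.007], [-0.002, 0.007, 1.0], [-1.0, -0.002, -0.002]]
ft_force: [-0.9, 0.4, -0.7]
grip_width: 0.0389
```

>>> drive_tool:
  targets:
    - [[0.8,0,0.1,0,0,0,-0.1],[0.8,0,0,0,0,0,-0.1],[0.8,0,0,0,0,0,-0.1],[0.6,0,0,0,0,0,-0.1],[0.4,0,0,0,0,0,-0.1]]

```text
time_s: 10.05
position: [0.5993, 0.0262, 0.0302]
tool_rot: [[-0.001, -1.0, 0.0], [0.0, 0.0, 1.0], [-1.0, 0.001, 0.0]]
ft_force: [0.6, -1.1, 1.2]
grip_width: 0.0383
```

>>> drive_tool:
  targets:
    - [[0,0,0,0,0,0,-1],[0,0,0,0,0,0,-1],[0,0,0,0,0,0,-1],[-0.6,0,0,0,0,0,-1],[-1,0,0,0,0,0,-1]]

```text
time_s: 10.55
position: [0.5988, 0.0259, 0.1119]
tool_rot: [[-0.004, -1.0, 0.001], [0.001, 0.001, 1.0], [-1.0, 0.004, 0.001]]
ft_force: [0.4, -0.8, -1.3]
grip_width: 0.023
```

```bash
python3 -c "
from h import *
d=snap('wrist','w6.png')"; python3 st.py
```

```text
10.6 [0.603  0.0256 0.1225] [ -8.8  32.1  75.6   0.   71.5 -98.8] [ 3.9 -0.7  8.1] 0.0222 yaw -0.02
```

View pics/w6.png

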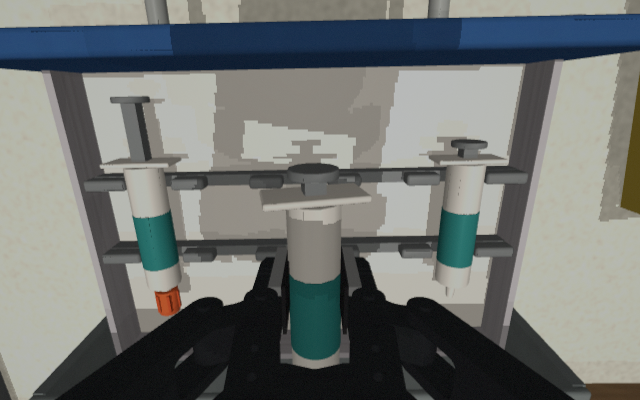

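>>> drive_tool:
  targets:
    - [[-0.8,0,0,0,0,0,-1],[-0.7,0,0.5,0,0,0,-1],[0,0.3,1,0,0,0,-1],[0,0.3,1,0,0,0,-1],[0,0.35,1,0,0,0,-1]]

```text
time_s: 11.1
position: [0.5543, 0.1955, 0.1889]
tool_rot: [[0.004, -1.0, 0.001], [0.001, 0.001, 1.0], [-1.0, -0.004, 0.001]]
ft_force: [1.1, -0.2, -0.3]
grip_width: 0.0229
```

>>> drive_tool:
  targets:
    - [[0,0.33,0.9,0,0,0,-1],[0,0.33,0.9,0,0,0,-1],[0,0.33,0.9,0,0,0,-1],[0,0,0.9,0,0,0,-1],[0,0,0,0,0,0,-1]]

```text
time_s: 11.6
position: [0.504, 0.3786, 0.1883]
tool_rot: [[0.003, -1.0, -0.005], [0.003, -0.005, 1.0], [-1.0, -0.003, 0.003]]
ft_force: [-0.8, -0.4, -0.6]
grip_width: 0.0225
```

```bash
python3 -c "
from h import *
d=snap('wrist','w7.png')"; python3 st.py
```

```text
11.65 [0.5046 0.3762 0.1881] [ 25.9  31.5  65.    0.   83.3 -64.2] [ 0.8 -1.   0.2] 0.0229 yaw 0.18
```

View pics/w7.png

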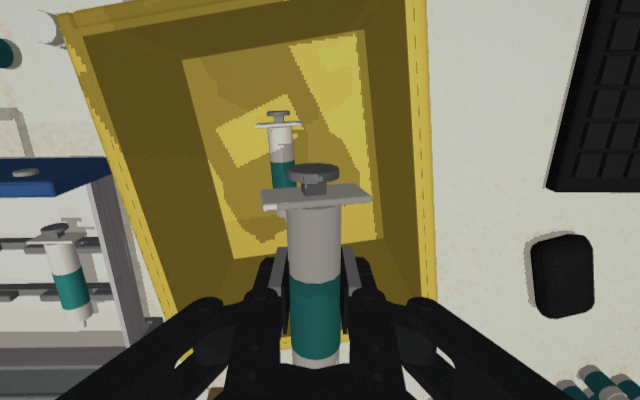

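>>> drive_tool:
  targets:
    - [[0.6,0.3,0,0,0,0,-1],[0.7,0,0,0,0,0,-1],[0.4,0,0,0,0,0,-1],[0,0,0,0,0,0,-0.1],[0,0,0,0,0,0,-0.1]]

```text
time_s: 12.15
position: [0.4912, 0.3733, 0.1034]
tool_rot: [[0.002, -1.0, 0.002], [0.001, 0.002, 1.0], [-1.0, -0.002, 0.001]]
ft_force: [-0.1, 0.5, 0.1]
grip_width: 0.0385
```

>>> drive_tool:
  targets:
    - [[0,0,0,0,0,0,-0.1],[-1,0,0,0,0,0,-0.1],[-1,0,0,0,0,0,-0.1],[0,-0.35,-1,0,0,0,-0.1],[0,-0.35,-1,0,0,0,-0.1]]

```text
time_s: 12.65
position: [0.524, 0.2791, 0.2051]
tool_rot: [[0.006, -1.0, -0.002], [0.002, -0.002, 1.0], [-1.0, -0.006, 0.002]]
ft_force: [1.5, -0.2, -0.7]
grip_width: 0.0387
```

```bash
python3 -c "
from h import *
d=snap('wrist','w8.png')"; python3 st.py
```

```text
12.7 [0.5267 0.272  0.2042] [ 16.   27.1  70.1  -0.2  82.5 -73.8] [ 4.4 -3.6  0.7] 0.0384 yaw -0.26
```

View pics/w8.png

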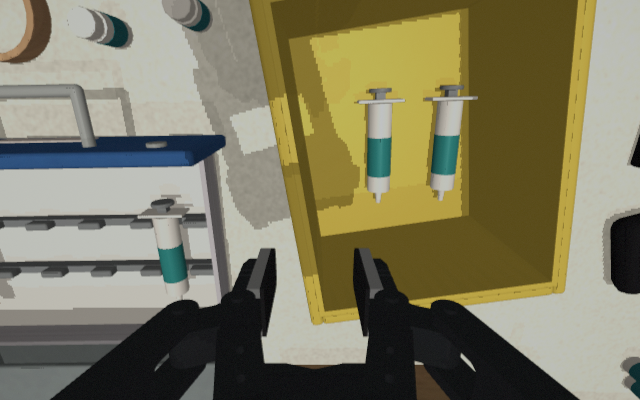

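>>> drive_tool:
  targets:
    - [[0,-0.5,-0.95,0,0,0,-0.1],[0,-0.5,-0.95,0,0,0,-0.1],[0,-0.46,-0.95,0,0,0,-0.1],[0,0,0,0,0,0,-0.1]]

```text
time_s: 13.1
position: [0.5942, 0.1404, 0.2029]
tool_rot: [[0.003, -1.0, 0.007], [-0.001, 0.007, 1.0], [-1.0, -0.003, -0.001]]
ft_force: [0.1, 0.4, -0.6]
grip_width: 0.0385
```

```bash
python3 -c "
from h import *
d=snap('wrist','w9.png')
for u,v in []: pass
print(rec(d,'used0_mid',.044))"; python3 st.py
```

```text
[(0.57, 539, 46, [0.4769, 0.3318, 0.044])]
13.2 [0.5921 0.1447 0.2029] [  2.6  28.9  67.2   0.   83.8 -87.2] [ 0.6  0.6 -0.4] 0.0387 yaw -0.18
```

View pics/w9.png

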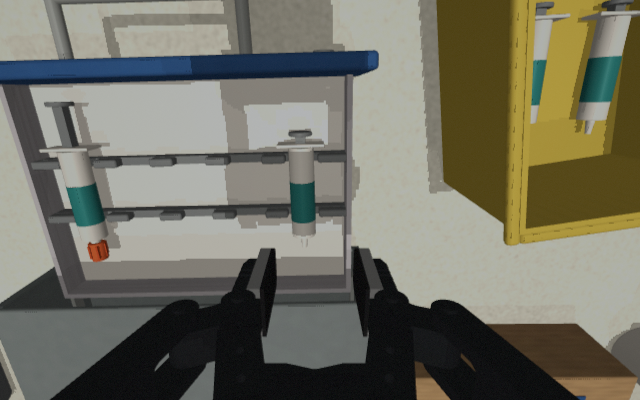

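>>> drive_tool:
  targets:
    - [[0.8,-0.17,-0.33,0,0,0,-0.1],[0.8,0,0,0,0,0,-0.1],[0.6,0,0,0,0,0,-0.1],[0,0,0,0,0,0,-0.1]]

```text
time_s: 13.6
position: [0.5979, 0.1305, 0.0888]
tool_rot: [[-0.007, -1.0, -0.001], [0.0, -0.001, 1.0], [-1.0, 0.007, 0.0]]
ft_force: [-0.2, -0.9, -0.2]
grip_width: 0.0386
```

```bash
python3 -c "
from h import *
d=snap('wrist','w10.png')
"; python3 st.py
```

```text
13.65 [0.5993 0.1304 0.0916] [  1.2  35.3  75.3   0.   69.6 -88.8] [ 0.4 -0.8  1.5] 0.0384 yaw 0.04
```

View pics/w10.png

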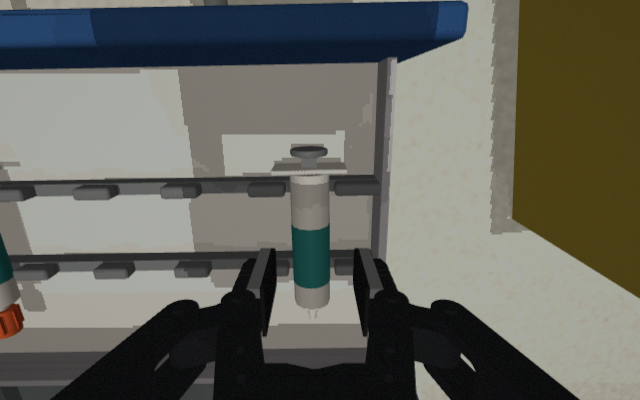

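>>> drive_tool:
  targets:
    - [[0.6,0,-0.05,0,0,0,-0.1],[0.6,0,0,0,0,0,-0.1],[0,0,0,0,0,0,-1],[0,0,0,0,0,0,-1],[0,0,0,0,0,0,-1]]

```text
time_s: 14.15
position: [0.6014, 0.1272, 0.0345]
tool_rot: [[0.004, -1.0, 0.0], [0.0, 0.0, 1.0], [-1.0, -0.004, 0.0]]
ft_force: [0.3, -0.2, -0.1]
grip_width: 0.0229
```

>>> drive_tool:
  targets:
    - [[0,0,0,0,0,0,-1],[-0.6,0,0,0,0,0,-1],[-1,0,0,0,0,0,-1],[-1,0,0,0,0,0,-1],[-0.6,0,0,0,0,0,-1]]

```text
time_s: 14.65
position: [0.6009, 0.1269, 0.1972]
tool_rot: [[0.007, -1.0, 0.001], [0.0, 0.001, 1.0], [-1.0, -0.007, 0.0]]
ft_force: [0.3, 0.1, -0.6]
grip_width: 0.0222
```

>>> drive_tool:
  targets:
    - [[0,0.46,0.9,0,0,0,-1],[0,0.46,0.9,0,0,0,-1],[0,0.46,0.9,0,0,0,-1],[0,0.46,0.9,0,0,0,-1],[0,0,0,0,0,0,-1]]

```text
time_s: 15.15
position: [0.5062, 0.3096, 0.1932]
tool_rot: [[0.001, -1.0, -0.005], [0.002, -0.005, 1.0], [-1.0, -0.001, 0.002]]
ft_force: [0.4, 0.1, 0.1]
grip_width: 0.0222
```

```bash
python3 -c "
from h import *
d=snap('wrist','w11.png')
"; python3 st.py
```

```text
15.2 [0.5077 0.3074 0.193 ] [ 19.8  27.8  70.9   0.   81.2 -70.4] [-0.2 -0.3 -0.3] 0.0225 yaw 0.21
```

View pics/w11.png

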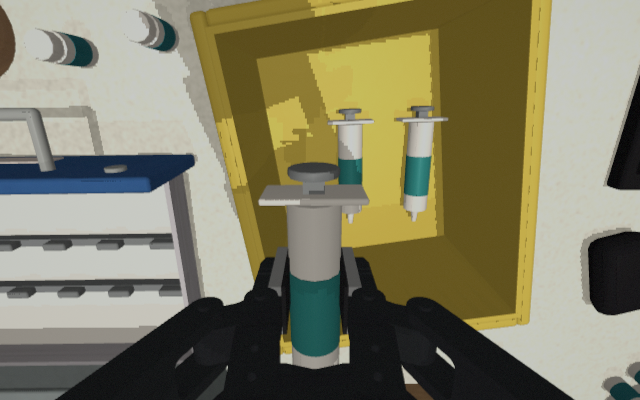

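Move 25 mm toward tub centre, drop.

>>> drive_tool:
  targets:
    - [[0,0.35,0.6,0,0,0,-1],[0.7,0,0,0,0,0,-1],[0.9,0,0,0,0,0,-1],[0,0,0,0,0,0,-0.1],[0,0,0,0,0,0,-0.1]]

```text
time_s: 15.7
position: [0.4927, 0.3344, 0.113]
tool_rot: [[0.001, -1.0, 0.002], [0.0, 0.002, 1.0], [-1.0, -0.001, 0.0]]
ft_force: [0.8, -0.5, 0.5]
grip_width: 0.0383
```

>>> drive_tool:
  targets:
    - [[0,0,0,0,0,0,-0.1],[-1,0,0,0,0,0,-0.1],[-1,0,0,0,0,0,-0.1],[0,-0.2,-1,0.15,0,0,-0.1],[0,0,-1,0.15,0,0,-0.1]]

```text
time_s: 16.2
position: [0.496, 0.2357, 0.2154]
tool_rot: [[0.008, -0.954, 0.301], [0.001, 0.301, 0.954], [-1.0, -0.007, 0.004]]
ft_force: [0.6, -0.9, 0.0]
grip_width: 0.0386
```

```bash
python3 -c "
from h import *
d=snap('wrist','w12.png')
"; python3 st.py
```

```text
16.25 [0.4939 0.2295 0.2145] [ 12.5  21.9  77.   -0.2  80.9 -59.2] [ 3.4 -3.4  0.7] 0.0379 yaw -18.2
```

View pics/w12.png

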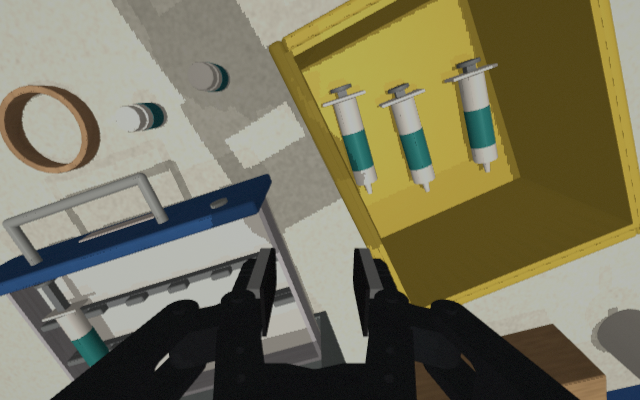

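```bash
cat > plan.py <<'E'
import sys
from h import *
def plan(pos,yaw,n,g,nd=2):
    o=observe(); p=np.array(o['position']); R=np.array(o['tool_rot'])
    y0=np.degrees(np.arctan2(-R[0][2],R[1][2])); dy=np.radians(yaw-y0)
    rt=-round(dy/n,3); d=(np.array(pos)-p)/n
    rows=[]
    y=np.radians(y0)
    for i in range(n):
        X=np.array([0,0,-1.]); Z=np.array([-np.sin(y),np.cos(y),0]); Y=np.cross(Z,X)
        s=[round(float(d@a)/.05,nd) for a in (X,Y,Z)]
        rows.append(s+[rt]); y-=rt
    print('from',p.round(4),round(y0,2))
    for r in rows: print(r)
    return rows
if __name__=='__main__':
    a=list(map(float,sys.argv[1:])); plan(a[:3],a[3],int(a[4]),0)
E
python3 plan.py .54 -.4 .215 -92 14
```

```text
from [0.4939 0.2295 0.2145] -18.2
[-0.0, -0.34, -0.83, np.float64(0.092)]
[-0.0, -0.42, -0.8, np.float64(0.092)]
[-0.0, -0.49, -0.76, np.float64(0.092)]
[-0.0, -0.56, -0.71, np.float64(0.092)]
[-0.0, -0.62, -0.65, np.float64(0.092)]
[-0.0, -0.68, -0.59, np.float64(0.092)]
[-0.0, -0.73, -0.53, np.float64(0.092)]
[-0.0, -0.78, -0.46, np.float64(0.092)]
[-0.0, -0.81, -0.39, np.float64(0.092)]
[-0.0, -0.85, -0.31, np.float64(0.092)]
[-0.0, -0.87, -0.23, np.float64(0.092)]
[-0.0, -0.89, -0.15, np.float64(0.092)]
[-0.0, -0.9, -0.07, np.float64(0.092)]
[-0.0, -0.9, 0.01, np.float64(0.092)]
```

>>> drive_tool:
  targets:
    - [[0,-0.34,-0.83,0.09,0,0,-0.1],[0,-0.42,-0.8,0.09,0,0,-0.1],[0,-0.49,-0.76,0.09,0,0,-0.1],[0,-0.56,-0.71,0.09,0,0,-0.1],[0,-0.62,-0.65,0.09,0,0,-0.1]]

```text
time_s: 16.75
position: [0.5156, 0.01, 0.2142]
tool_rot: [[0.004, -0.728, 0.685], [-0.001, 0.685, 0.728], [-1.0, -0.004, 0.002]]
ft_force: [0.7, 0.1, 0.3]
grip_width: 0.0387
```

>>> drive_tool:
  targets:
    - [[0,-0.68,-0.59,0.09,0,0,-0.1],[0,-0.73,-0.53,0.09,0,0,-0.1],[0,-0.78,-0.46,0.09,0,0,-0.1],[0,-0.81,-0.39,0.09,0,0,-0.1],[0,-0.85,-0.31,0.09,0,0,-0.1]]

```text
time_s: 17.25
position: [0.539, -0.2146, 0.2143]
tool_rot: [[0.003, -0.358, 0.934], [-0.002, 0.934, 0.358], [-1.0, -0.003, 0.002]]
ft_force: [0.4, 0.6, 0.2]
grip_width: 0.0382
```

>>> drive_tool:
  targets:
    - [[0,-0.87,-0.23,0.09,0,0,-0.1],[0,-0.89,-0.15,0.09,0,0,-0.1],[0,-0.9,-0.07,0.09,0,0,-0.1],[0,-0.9,0,0.09,0,0,-0.1],[0,0,0,0,0,0,-0.1]]

```text
time_s: 17.75
position: [0.5576, -0.397, 0.2128]
tool_rot: [[0.002, -0.002, 1.0], [-0.003, 1.0, 0.002], [-1.0, -0.003, 0.002]]
ft_force: [-0.9, 1.3, -0.0]
grip_width: 0.0385
```

```bash
python3 plan.py .54 -.4 .215 -92 2
```

```text
from [ 0.5576 -0.397   0.2128] -89.86
[-0.02, -0.03, -0.18, np.float64(0.019)]
[-0.02, -0.03, -0.18, np.float64(0.019)]
```

>>> drive_tool:
  targets:
    - [[0,0,-0.3,0.037,0,0,-0.1],[0,0,0,0,0,0,-0.1]]

```text
time_s: 17.95
position: [0.5427, -0.3918, 0.214]
tool_rot: [[0.002, 0.028, 1.0], [-0.002, 1.0, -0.028], [-1.0, -0.002, 0.002]]
ft_force: [-0.4, -0.4, 0.9]
grip_width: 0.0387
```

```bash
python3 -c "
from h import *
d=snap('wrist','w13.png')
print(*rec(d,'spare0_mid',.015),sep='\n')
"; python3 st.py
```

```text
(0.56, 145, 172, [0.3584, -0.389, 0.015])
18.05 [ 0.5438 -0.3913  0.2136] [-45.8  34.9  54.6   0.   90.4 -44.4] [-0.1  0.7  0.4] 0.0383 yaw -91.48
```

View pics/w13.png

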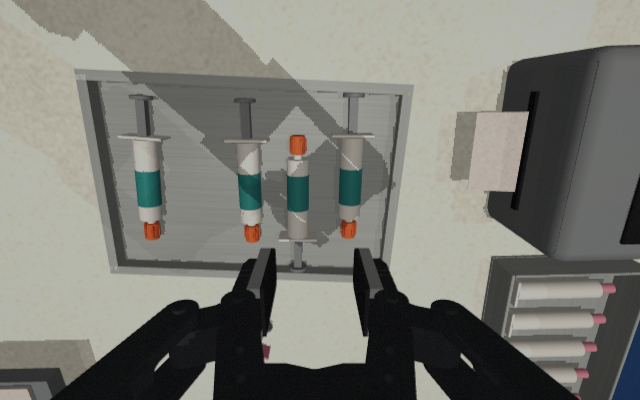

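```bash
python3 -c "
from h import *
d=get_image('wrist')
for n,a,b in [('A',(352,138),(349,221)),('B',(297,239),(298,158)),('C',(248,141),(251,224)),('D',(144,138),(150,221))]:
  p,q=back(d,*a,.015),back(d,*b,.015); v=q-p; print(n,p[:2].round(4),q[:2].round(4),((p+q)/2)[:2].round(4),np.linalg.norm(v).round(4),np.degrees(np.arctan2(v[1],v[0])).round(1))
"; python3 st.py
```

```text
A [ 0.5849 -0.3579] [ 0.5826 -0.4524] [ 0.5837 -0.4052] 0.0945 -91.4
B [ 0.522  -0.4736] [ 0.527  -0.3778] [ 0.5245 -0.4257] 0.0959 87.0
C [ 0.4749 -0.3584] [ 0.4698 -0.4532] [ 0.4724 -0.4058] 0.095 -93.1
D [ 0.3657 -0.3525] [ 0.3544 -0.4466] [ 0.36   -0.3995] 0.0948 -96.8
18.1 [ 0.544  -0.3912  0.2131] [-45.8  34.9  54.6   0.   90.4 -44.4] [-0.5 -0.1 -0.9] 0.0383 yaw -91.47
```

>>> drive_tool:
  targets:
    - [[0,-0.24,0.79,0.009,0,0,-0.1],[0.75,0,0,0,0,0,-0.1],[0.75,0,0,0,0,0,-0.1],[0.75,0,0,0,0,0,-0.1],[0,0,0,0,0,0,-0.1]]

```text
time_s: 18.6
position: [0.5815, -0.4024, 0.0941]
tool_rot: [[-0.007, 0.035, 0.999], [0.007, 0.999, -0.035], [-1.0, 0.007, -0.007]]
ft_force: [-0.8, -0.0, -0.5]
grip_width: 0.0387
```

```bash
python3 -c "
from h import *
d=snap('wrist','w14.png')
o=observe(); p=np.array(o['position']); p[2]=.015; print(proj(d,p))
"; python3 st.py
```

```text
[316.45953182 209.46414789]
18.65 [ 0.5826 -0.4036  0.0979] [-44.3  43.9  56.1   0.   80.3 -42.3] [-0.7 -1.3  0.5] 0.0384 yaw -92.0
```

View pics/w14.png

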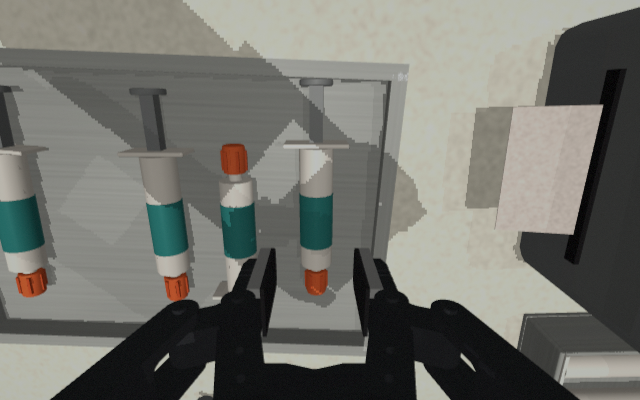

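>>> drive_tool:
  targets:
    - [[0.6,0,0,0,0,0,-0.1],[0.6,0,0,0,0,0,-0.1],[0.5,0,0,0,0,0,-0.1],[0,0,0,0,0,0,-0.1]]

```text
time_s: 19.05
position: [0.5827, -0.4042, 0.0137]
tool_rot: [[-0.002, 0.035, 0.999], [0.002, 0.999, -0.035], [-1.0, 0.002, -0.002]]
ft_force: [-0.7, 0.2, -0.1]
grip_width: 0.0386
```

```bash
python3 st.py
```

```text
19.05 [ 0.5827 -0.4042  0.0137] [-44.3  48.7  60.7   0.   70.7 -42.3] [-0.7  0.2 -0.1] 0.0386 yaw -92.03
```

>>> drive_tool:
  targets:
    - [[0.12,0,0,0,0,0,-0.1],[0,0,0,0,0,0,-1],[0,0,0,0,0,0,-1],[0,0,0,0,0,0,-1],[0,0,0,0,0,0,-1]]
  force: 50

```text
time_s: 19.55
position: [0.5836, -0.4053, 0.0105]
tool_rot: [[0.003, 0.036, 0.999], [-0.003, 0.999, -0.036], [-1.0, -0.002, 0.003]]
ft_force: [1.2, 1.2, 7.0]
grip_width: 0.0218
```

>>> drive_tool:
  targets:
    - [[-0.4,0,0,0,0,0,-1],[-0.8,0,0,0,0,0,-1],[-0.8,0,0,0,0,0,-1],[-0.8,0,0,0,0,0,-1]]

```text
time_s: 19.95
position: [0.5826, -0.4045, 0.1505]
tool_rot: [[0.0, 0.036, 0.999], [-0.0, 0.999, -0.036], [-1.0, -0.0, 0.0]]
ft_force: [-0.1, -0.2, -0.6]
grip_width: 0.022
```

```bash
python3 -c "
from h import *
d=snap('wrist','w15.png')"; python3 plan.py .601 .0205 .16 1 12
```

```text
from [ 0.5844 -0.4061  0.1587] -92.05
[-0.0, 0.71, 0.0, np.float64(-0.135)]
[-0.0, 0.7, 0.1, np.float64(-0.135)]
[-0.0, 0.69, 0.19, np.float64(-0.135)]
[-0.0, 0.65, 0.28, np.float64(-0.135)]
[-0.0, 0.61, 0.37, np.float64(-0.135)]
[-0.0, 0.55, 0.45, np.float64(-0.135)]
[-0.0, 0.49, 0.52, np.float64(-0.135)]
[-0.0, 0.41, 0.58, np.float64(-0.135)]
[-0.0, 0.33, 0.63, np.float64(-0.135)]
[-0.0, 0.25, 0.67, np.float64(-0.135)]
[-0.0, 0.15, 0.69, np.float64(-0.135)]
[-0.0, 0.06, 0.71, np.float64(-0.135)]
```

View pics/w15.png

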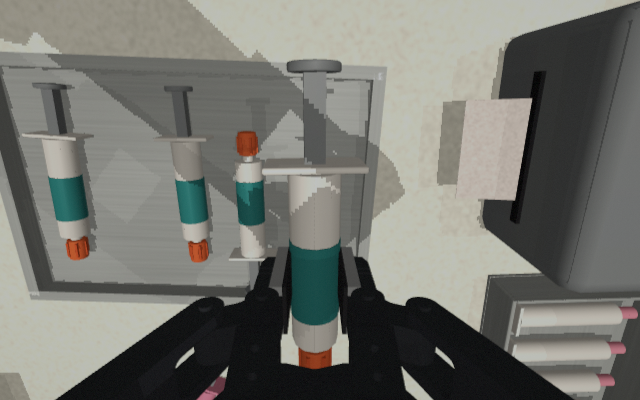

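>>> drive_tool:
  targets:
    - [[0,0.71,0,-0.135,0,0,-1],[0,0.7,0.1,-0.135,0,0,-1],[0,0.69,0.19,-0.135,0,0,-1],[0,0.65,0.28,-0.135,0,0,-1],[0,0.61,0.37,-0.135,0,0,-1]]

```text
time_s: 20.5
position: [0.5894, -0.2257, 0.1488]
tool_rot: [[0.001, -0.601, 0.799], [-0.0, 0.799, 0.601], [-1.0, -0.001, 0.0]]
ft_force: [0.3, 0.5, -1.3]
grip_width: 0.022
```

>>> drive_tool:
  targets:
    - [[0,0.55,0.45,-0.135,0,0,-1],[0,0.49,0.52,-0.135,0,0,-1],[0,0.41,0.58,-0.135,0,0,-1],[0,0.33,0.63,-0.135,0,0,-1],[0,0.25,0.67,-0.135,0,0,-1]]

```text
time_s: 21.0
position: [0.5971, -0.0477, 0.1488]
tool_rot: [[0.001, -0.969, 0.249], [-0.0, 0.249, 0.969], [-1.0, -0.001, -0.0]]
ft_force: [1.6, 0.3, -0.0]
grip_width: 0.0216
```

```bash
python3 plan.py .601 .0205 .16 1 3
```

```text
from [ 0.5971 -0.0477  0.1488] -14.4
[-0.07, 0.09, 0.45, np.float64(-0.09)]
[-0.07, 0.05, 0.45, np.float64(-0.09)]
[-0.07, 0.01, 0.46, np.float64(-0.09)]
```

>>> drive_tool:
  targets:
    - [[0,0.05,0.45,-0.09,0,0,-1],[0,0.03,0.45,-0.09,0,0,-1],[0,0,0.4,-0.09,0,0,-1],[0,0,0,0,0,0,-1],[0,0,0,0,0,0,-1]]

```text
time_s: 21.5
position: [0.6043, 0.0156, 0.1485]
tool_rot: [[0.001, -1.0, -0.012], [-0.0, -0.012, 1.0], [-1.0, -0.001, -0.0]]
ft_force: [-0.4, 0.4, -0.8]
grip_width: 0.0219
```

```bash
python3 -c "
from h import *
d=snap('wrist','w16.png')"; python3 plan.py .601 .0205 .16 1 1
```

```text
from [0.6043 0.0151 0.1485] 0.66
[-0.23, 0.06, 0.11, np.float64(-0.006)]
```

View pics/w16.png

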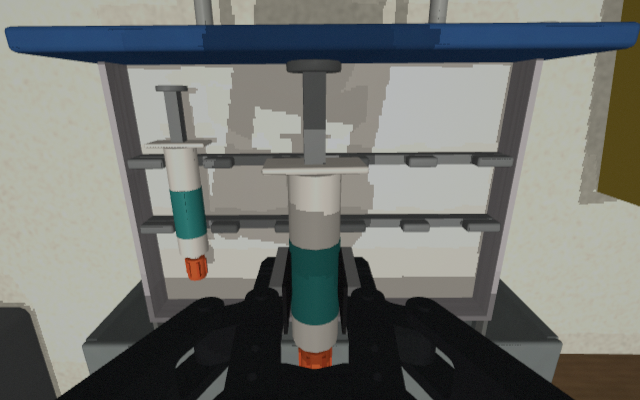

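```bash
python3 -c "
from h import *
d=get_image('wrist')
for v0,v1,u0,u1 in [(162,161,216,421),(227,225,222,414)]:
  a,b=back(d,u0,v0,.044),back(d,u1,v1,.044); print(a.round(4),b.round(4),((a+b)/2).round(4), np.linalg.norm(a-b)/3)
for a,b in [((181,149),(192,256))]: print('good', back(d,*a,.044).round(4),back(d,*b,.044).round(4))
"; python3 st.py
```

```text
[ 0.5758 -0.0632  0.044 ] [0.573  0.0971 0.044 ] [0.5744 0.017  0.044 ] 0.053444840955483824
[ 0.631  -0.0628  0.044 ] [0.6271 0.0976 0.044 ] [0.6291 0.0174 0.044 ] 0.05349873466909641
good [ 0.5659 -0.0894  0.044 ] [ 0.6585 -0.0908  0.044 ]
21.6 [0.6043 0.0148 0.1484] [  -9.8   31.1   72.9   -0.    76.1 -100.4] [ 1.2  0.1 -0.3] 0.022 yaw 0.64
```

>>> drive_tool:
  targets:
    - [[0.5,0.05,0.07,0,0,0,-1],[0.6,0,0,0,0,0,-1],[0.5,0,0,0,0,0,-1],[0,0,0,0,0,0,-1]]

```text
time_s: 22.0
position: [0.6, 0.0184, 0.0653]
tool_rot: [[-0.006, -1.0, -0.011], [0.001, -0.011, 1.0], [-1.0, 0.006, 0.001]]
ft_force: [-0.1, -0.6, -0.1]
grip_width: 0.0221
```

```bash
python3 -c "
from h import *
d=snap('wrist','w17.png')"; python3 st.py
```

```text
22.05 [0.6012 0.0184 0.0675] [  -9.5   35.9   78.8   -0.    65.4 -100.2] [-0.3 -0.4  0.2] 0.0218 yaw 0.66
```

View pics/w17.png

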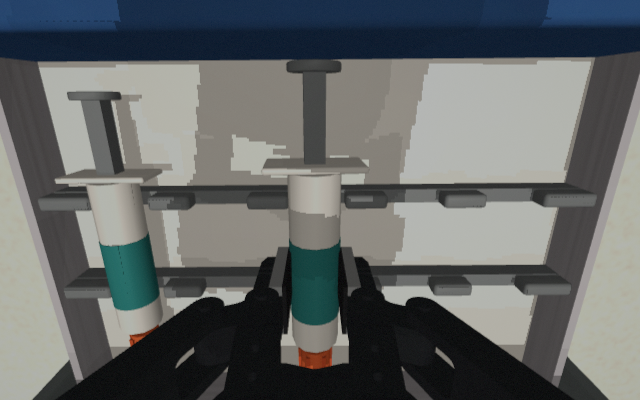

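>>> drive_tool:
  targets:
    - [[0.3,0,0,0,0,0,-1],[0.27,0,0,0,0,0,-1],[0,0,0,0,0,0,-1]]

```text
time_s: 22.35
position: [0.6022, 0.0187, 0.04]
tool_rot: [[0.001, -1.0, -0.013], [-0.0, -0.013, 1.0], [-1.0, -0.001, -0.0]]
ft_force: [0.8, 1.2, 0.3]
grip_width: 0.0218
```

```bash
python3 st.py
```

```text
22.35 [0.6022 0.0187 0.04  ] [  -9.5   37.9   80.3   -0.    61.8 -100.2] [0.8 1.2 0.3] 0.0218 yaw 0.72
```

>>> drive_tool:
  targets:
    - [[0.06,0,0,0,0,0,-1],[0,0,0,0,0,0,-0.1],[0,0,0,0,0,0,-0.1],[0,0,0,0,0,0,-0.1],[-0.4,0,0,0,0,0,-0.1]]

```text
time_s: 22.85
position: [0.6003, 0.0193, 0.0548]
tool_rot: [[-0.005, -1.0, -0.013], [0.001, -0.013, 1.0], [-1.0, 0.005, 0.001]]
ft_force: [0.9, -0.0, -0.1]
grip_width: 0.0386
```

>>> drive_tool:
  targets:
    - [[-0.9,0,0,0,0,0,-0.1],[-0.9,0,0,0,0,0,-0.1],[-0.5,0,0,0,0,0,-0.1]]

```text
time_s: 23.15
position: [0.6025, 0.019, 0.1755]
tool_rot: [[0.005, -1.0, -0.013], [-0.001, -0.013, 1.0], [-1.0, -0.005, -0.001]]
ft_force: [0.6, 0.6, -0.0]
grip_width: 0.0386
```

```bash
python3 -c "
from h import *
d=snap('wrist','w18.png')"; python3 st.py; python3 plan.py .472 -.405 .165 -92.5 12
```

```text
23.2 [0.6035 0.0189 0.1786] [  -9.4   29.2   70.8   -0.    79.4 -100.2] [ 0.4 -0.   4. ] 0.0383 yaw 0.76
from [0.6035 0.0189 0.1786] 0.76
[0.02, 0.23, -0.7, np.float64(0.136)]
[0.02, 0.13, -0.73, np.float64(0.136)]
[0.02, 0.03, -0.74, np.float64(0.136)]
[0.02, -0.07, -0.74, np.float64(0.136)]
[0.02, -0.17, -0.72, np.float64(0.136)]
[0.02, -0.26, -0.69, np.float64(0.136)]
[0.02, -0.36, -0.65, np.float64(0.136)]
[0.02, -0.44, -0.59, np.float64(0.136)]
[0.02, -0.52, -0.53, np.float64(0.136)]
[0.02, -0.58, -0.45, np.float64(0.136)]
[0.02, -0.64, -0.37, np.float64(0.136)]
[0.02, -0.68, -0.28, np.float64(0.136)]
```

View pics/w18.png

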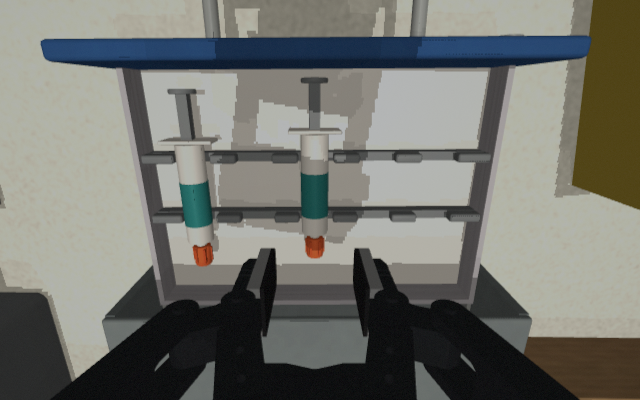

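>>> drive_tool:
  targets:
    - [[0,0.23,-0.7,0.136,0,0,-0.1],[0,0.13,-0.73,0.136,0,0,-0.1],[0,0.03,-0.74,0.136,0,0,-0.1],[0,-0.07,-0.74,0.136,0,0,-0.1],[0,-0.17,-0.72,0.136,0,0,-0.1]]

```text
time_s: 23.7
position: [0.5462, -0.159, 0.1715]
tool_rot: [[-0.0, -0.782, 0.623], [0.0, 0.623, 0.782], [-1.0, 0.0, -0.0]]
ft_force: [0.5, -0.4, 0.4]
grip_width: 0.0384
```

>>> drive_tool:
  targets:
    - [[0,-0.26,-0.69,0.136,0,0,-0.1],[0,-0.36,-0.65,0.136,0,0,-0.1],[0,-0.44,-0.59,0.136,0,0,-0.1],[0,-0.52,-0.53,0.136,0,0,-0.1],[0,-0.58,-0.45,0.136,0,0,-0.1]]

```text
time_s: 24.2
position: [0.4916, -0.3354, 0.1714]
tool_rot: [[-0.0, -0.217, 0.976], [0.0, 0.976, 0.217], [-1.0, 0.0, -0.0]]
ft_force: [1.2, -0.5, 0.7]
grip_width: 0.0385
```

>>> drive_tool:
  targets:
    - [[0,-0.64,-0.37,0.136,0,0,-0.1],[0,-0.68,-0.28,0.136,0,0,-0.1],[0,0,0,0,0,0,-0.1],[0,0,0,0,0,0,-0.1]]

```text
time_s: 24.6
position: [0.47, -0.4047, 0.1711]
tool_rot: [[-0.001, 0.048, 0.999], [0.001, 0.999, -0.048], [-1.0, 0.001, -0.001]]
ft_force: [0.3, -0.0, 0.1]
grip_width: 0.0384
```

```bash
python3 plan.py .472 -.405 .1 -92.5 3
```

```text
from [ 0.47   -0.4047  0.1711] -92.76
[0.47, -0.0, 0.01, np.float64(-0.002)]
[0.47, -0.0, 0.01, np.float64(-0.002)]
[0.47, -0.0, 0.01, np.float64(-0.002)]
```

>>> drive_tool:
  targets:
    - [[0.5,0,0.04,0,0,0,-0.1],[0.6,0,0,0,0,0,-0.1],[0.4,0,0,0,0,0,-0.1],[0,0,0,0,0,0,-0.1]]

```text
time_s: 25.0
position: [0.4721, -0.4022, 0.0941]
tool_rot: [[-0.004, 0.045, 0.999], [0.005, 0.999, -0.045], [-1.0, 0.005, -0.004]]
ft_force: [-0.5, 0.0, -0.2]
grip_width: 0.0385
```

```bash
python3 -c "
from h import *
d=snap('wrist','w19.png')
o=observe(); p=np.array(o['position']); p[2]=.015; print(proj(d,p))
"; python3 st.py
```

```text
[315.44251846 208.97084664]
25.05 [ 0.4727 -0.4032  0.0961] [-51.4  35.7  73.5   0.   70.9 -48.7] [-0.4 -0.4  0.2] 0.0387 yaw -92.63
```

View pics/w19.png

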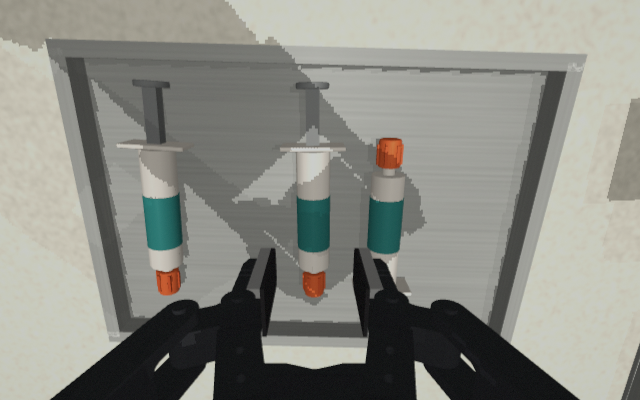

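>>> drive_tool:
  targets:
    - [[0.6,-0.02,-0.03,0,0,0,-0.2],[0.6,0,0,0,0,0,-0.2],[0.55,0,0,0,0,0,-0.2],[0,0,0,0,0,0,-0.2]]

```text
time_s: 25.45
position: [0.4705, -0.4042, 0.0076]
tool_rot: [[-0.003, 0.047, 0.999], [0.003, 0.999, -0.047], [-1.0, 0.003, -0.003]]
ft_force: [-0.1, 0.6, 0.3]
grip_width: 0.0342
```

>>> drive_tool:
  targets:
    - [[0.05,0,0,0,0,0,-1],[0,0,0,0,0,0,-1],[0,0,0,0,0,0,-1],[0,0,0,0,0,0,-1]]

```text
time_s: 25.85
position: [0.4718, -0.4063, 0.009]
tool_rot: [[0.003, 0.048, 0.999], [-0.003, 0.999, -0.048], [-1.0, -0.003, 0.003]]
ft_force: [1.3, 1.5, 7.3]
grip_width: 0.0219
```

>>> drive_tool:
  targets:
    - [[-0.4,0,0,0,0,0,-1],[-0.8,0,0,0,0,0,-1],[-0.8,0,0,0,0,0,-1],[-0.8,0,0,0,0,0,-1],[0,0,0,0,0,0,-1]]

```text
time_s: 26.35
position: [0.4725, -0.4073, 0.1537]
tool_rot: [[0.008, 0.048, 0.999], [-0.01, 0.999, -0.048], [-1.0, -0.009, 0.008]]
ft_force: [0.7, -0.2, 0.7]
grip_width: 0.0219
```

```bash
python3 -c "
from h import *
d=snap('wrist','w20.png')
"; python3 st.py;  python3 plan.py .600 .0725 .15 0.8 15
```

```text
26.4 [ 0.4717 -0.4064  0.1505] [-51.6  32.5  69.7  -0.   77.3 -48.9] [-0.2  0.5 -1.2] 0.0219 yaw -92.74
from [ 0.4717 -0.4064  0.1505] -92.74
[0.0, 0.65, 0.14, np.float64(-0.109)]
[0.0, 0.63, 0.21, np.float64(-0.109)]
[0.0, 0.6, 0.28, np.float64(-0.109)]
[0.0, 0.57, 0.34, np.float64(-0.109)]
[0.0, 0.53, 0.4, np.float64(-0.109)]
[0.0, 0.48, 0.45, np.float64(-0.109)]
[0.0, 0.43, 0.5, np.float64(-0.109)]
[0.0, 0.37, 0.55, np.float64(-0.109)]
[0.0, 0.31, 0.58, np.float64(-0.109)]
[0.0, 0.24, 0.61, np.float64(-0.109)]
[0.0, 0.17, 0.64, np.float64(-0.109)]
[0.0, 0.1, 0.65, np.float64(-0.109)]
[0.0, 0.03, 0.66, np.float64(-0.109)]
[0.0, -0.04, 0.66, np.float64(-0.109)]
[0.0, -0.11, 0.65, np.float64(-0.109)]
```

View pics/w20.png

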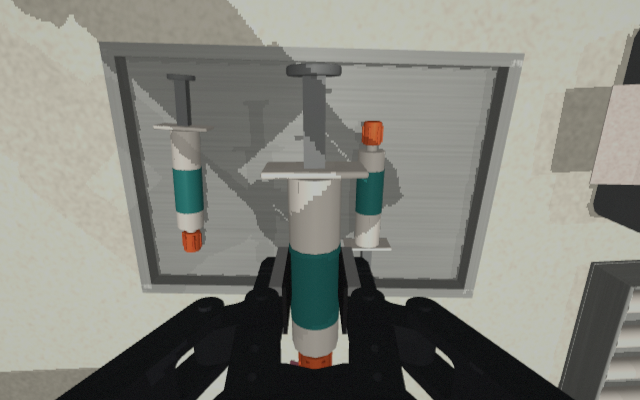

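>>> drive_tool:
  targets:
    - [[0,0.65,0.14,-0.109,0,0,-1],[0,0.63,0.21,-0.109,0,0,-1],[0,0.6,0.28,-0.109,0,0,-1],[0,0.57,0.34,-0.109,0,0,-1],[0,0.53,0.4,-0.109,0,0,-1]]

```text
time_s: 26.9
position: [0.5135, -0.2437, 0.146]
tool_rot: [[-0.001, -0.481, 0.877], [0.001, 0.877, 0.481], [-1.0, 0.001, -0.001]]
ft_force: [0.2, 0.6, -0.7]
grip_width: 0.0222
```

>>> drive_tool:
  targets:
    - [[0,0.48,0.45,-0.109,0,0,-1],[0,0.43,0.5,-0.109,0,0,-1],[0,0.37,0.55,-0.109,0,0,-1],[0,0.31,0.58,-0.109,0,0,-1],[0,0.24,0.61,-0.109,0,0,-1]]

```text
time_s: 27.4
position: [0.5556, -0.0845, 0.1461]
tool_rot: [[-0.001, -0.866, 0.501], [0.001, 0.501, 0.866], [-1.0, 0.001, -0.0]]
ft_force: [0.9, -0.2, 0.1]
grip_width: 0.0224
```

>>> drive_tool:
  targets:
    - [[0,0.17,0.64,-0.109,0,0,-1],[0,0.1,0.65,-0.109,0,0,-1],[0,0.03,0.66,-0.109,0,0,-1],[0,-0.04,0.66,-0.109,0,0,-1],[0,-0.11,0.65,-0.109,0,0,-1]]

```text
time_s: 27.9
position: [0.5988, 0.0747, 0.146]
tool_rot: [[-0.002, -1.0, -0.021], [0.0, -0.021, 1.0], [-1.0, 0.002, 0.0]]
ft_force: [-0.0, -0.2, 1.0]
grip_width: 0.0222
```

>>> drive_tool:
  targets:
    - [[0,0,0,0,0,0,-1],[0,0,0,0,0,0,-1]]

```text
time_s: 28.1
position: [0.5986, 0.0737, 0.1459]
tool_rot: [[-0.002, -1.0, -0.016], [-0.0, -0.016, 1.0], [-1.0, 0.002, -0.0]]
ft_force: [0.1, 0.4, -1.2]
grip_width: 0.022
```

```bash
python3 -c "
from h import *
d=snap('wrist','w21.png')
"; python3 st.py;  python3 plan.py .600 .0725 .07 0.8 3
```

```text
28.15 [0.5986 0.0729 0.1462] [ -4.3  31.1  73.2  -0.   75.8 -95.1] [ 0.1 -0.9 -0.3] 0.022 yaw 0.87
from [0.5986 0.0729 0.1462] 0.87
[0.51, -0.01, -0.0, np.float64(0.0)]
[0.51, -0.01, -0.0, np.float64(0.0)]
[0.51, -0.01, -0.0, np.float64(0.0)]
```

View pics/w21.png

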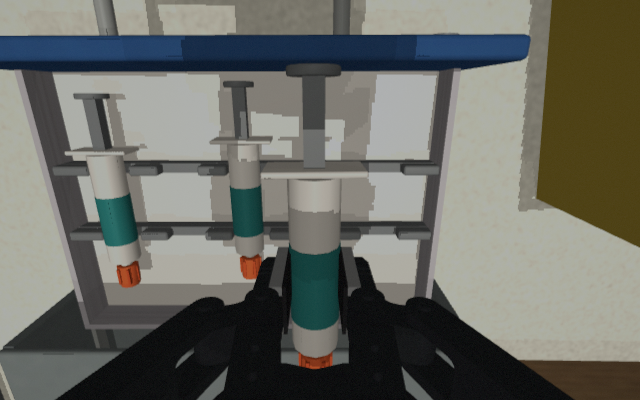

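>>> drive_tool:
  targets:
    - [[0.5,-0.03,0,0,0,0,-1],[0.6,0,0,0,0,0,-1],[0.5,0,0,0,0,0,-1],[0,0,0,0,0,0,-1]]

```text
time_s: 28.55
position: [0.5986, 0.0721, 0.0636]
tool_rot: [[-0.007, -1.0, -0.014], [0.0, -0.014, 1.0], [-1.0, 0.007, 0.0]]
ft_force: [-0.6, -0.3, -0.7]
grip_width: 0.0224
```

```bash
python3 -c "
from h import *
d=snap('wrist','w22.png')"; python3 st.py
```

```text
28.6 [0.5998 0.0722 0.0659] [ -4.3  36.2  78.4  -0.   65.5 -95.2] [-0.3 -0.7  0.7] 0.0218 yaw 0.81
```

View pics/w22.png

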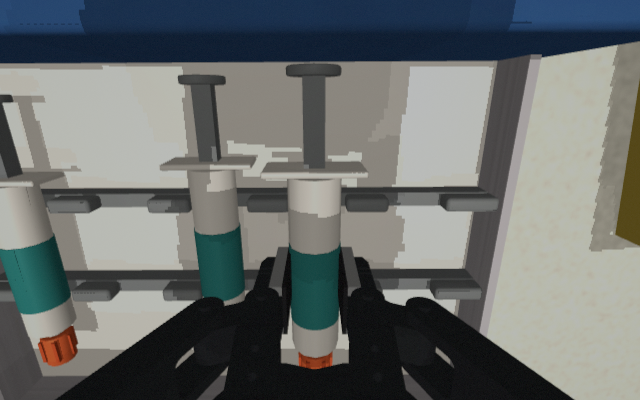

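>>> drive_tool:
  targets:
    - [[0.3,0,0,0,0,0,-1],[0.28,0,0,0,0,0,-1],[0,0,0,0,0,0,-0.1],[0,0,0,0,0,0,-0.1],[0,0,0,0,0,0,-0.1]]

```text
time_s: 29.1
position: [0.6013, 0.073, 0.0393]
tool_rot: [[0.002, -1.0, -0.016], [-0.0, -0.016, 1.0], [-1.0, -0.002, -0.0]]
ft_force: [0.2, -0.2, 0.8]
grip_width: 0.0382
```

>>> drive_tool:
  targets:
    - [[-0.4,0,0,0,0,0,-0.1],[-0.9,0,0,0,0,0,-0.1],[-0.9,0,0,0,0,0,-0.1],[-0.5,0,0,0,0,0,-0.1],[0,0,0,0,0,0,-0.1]]

```text
time_s: 29.6
position: [0.6021, 0.0732, 0.178]
tool_rot: [[0.009, -1.0, -0.016], [-0.001, -0.016, 1.0], [-1.0, -0.009, -0.001]]
ft_force: [-0.2, 0.5, -0.2]
grip_width: 0.0385
```

```bash
python3 -c "
from h import *
d=snap('wrist','w23.png')"; python3 st.py; python3 plan.py .36 -.3985 .17 -95.5 15
```

```text
29.65 [0.6012 0.0732 0.1752] [ -4.2  29.7  70.6  -0.   79.4 -95.2] [ 1.   0.  -0.1] 0.0385 yaw 0.93
from [0.6012 0.0732 0.1752] 0.93
[0.01, 0.33, -0.62, np.float64(0.112)]
[0.01, 0.26, -0.66, np.float64(0.112)]
[0.01, 0.18, -0.68, np.float64(0.112)]
[0.01, 0.11, -0.7, np.float64(0.112)]
[0.01, 0.03, -0.71, np.float64(0.112)]
[0.01, -0.05, -0.7, np.float64(0.112)]
[0.01, -0.13, -0.69, np.float64(0.112)]
[0.01, -0.21, -0.68, np.float64(0.112)]
[0.01, -0.28, -0.65, np.float64(0.112)]
[0.01, -0.35, -0.61, np.float64(0.112)]
[0.01, -0.42, -0.57, np.float64(0.112)]
[0.01, -0.48, -0.52, np.float64(0.112)]
[0.01, -0.53, -0.46, np.float64(0.112)]
[0.01, -0.58, -0.4, np.float64(0.112)]
[0.01, -0.62, -0.33, np.float64(0.112)]
```

View pics/w23.png

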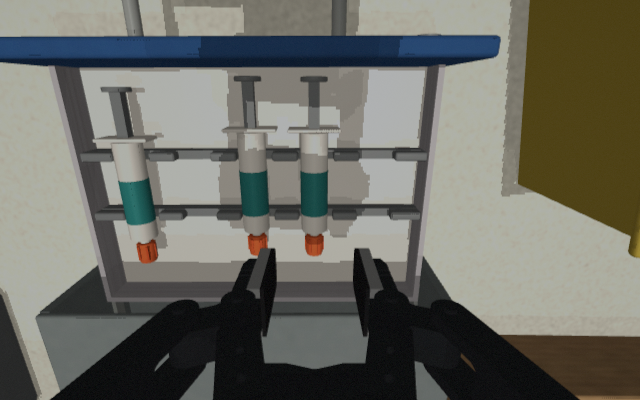

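>>> drive_tool:
  targets:
    - [[0,0.33,-0.62,0.112,0,0,-0.1],[0,0.26,-0.66,0.112,0,0,-0.1],[0,0.18,-0.68,0.112,0,0,-0.1],[0,0.11,-0.7,0.112,0,0,-0.1],[0,0.03,-0.71,0.112,0,0,-0.1]]

```text
time_s: 30.15
position: [0.5189, -0.085, 0.1718]
tool_rot: [[-0.002, -0.853, 0.521], [0.001, 0.521, 0.853], [-1.0, 0.002, -0.0]]
ft_force: [0.5, -0.5, 0.8]
grip_width: 0.0383
```

>>> drive_tool:
  targets:
    - [[0,-0.05,-0.7,0.112,0,0,-0.1],[0,-0.13,-0.69,0.112,0,0,-0.1],[0,-0.21,-0.68,0.112,0,0,-0.1],[0,-0.28,-0.65,0.112,0,0,-0.1],[0,-0.35,-0.61,0.112,0,0,-0.1]]

```text
time_s: 30.65
position: [0.4389, -0.2421, 0.1719]
tool_rot: [[-0.001, -0.446, 0.895], [0.001, 0.895, 0.446], [-1.0, 0.002, -0.001]]
ft_force: [0.5, 1.1, 0.9]
grip_width: 0.0384
```

>>> drive_tool:
  targets:
    - [[0,-0.42,-0.57,0.112,0,0,-0.1],[0,-0.48,-0.52,0.112,0,0,-0.1],[0,-0.53,-0.46,0.112,0,0,-0.1],[0,-0.58,-0.4,0.112,0,0,-0.1],[0,-0.62,-0.33,0.112,0,0,-0.1]]

```text
time_s: 31.15
position: [0.3591, -0.3991, 0.1718]
tool_rot: [[-0.001, 0.098, 0.995], [0.002, 0.995, -0.098], [-1.0, 0.002, -0.001]]
ft_force: [0.5, -0.2, 0.3]
grip_width: 0.0384
```

>>> drive_tool:
  targets:
    - [[0,0,0,0,0,0,-0.1],[0,0,0,0,0,0,-0.1]]

```text
time_s: 31.35
position: [0.3598, -0.3981, 0.1718]
tool_rot: [[-0.001, 0.093, 0.996], [0.002, 0.996, -0.093], [-1.0, 0.002, -0.001]]
ft_force: [-0.6, 0.4, -0.6]
grip_width: 0.038
```

```bash
python3 st.py; python3 plan.py .36 -.3985 .1 -95.5 3
```

```text
31.35 [ 0.3598 -0.3981  0.1718] [-60.6  23.5  82.1   0.   74.5 -55.2] [-0.6  0.4 -0.6] 0.038 yaw -95.35
from [ 0.3598 -0.3981  0.1718] -95.35
[0.48, -0.0, 0.0, np.float64(0.001)]
[0.48, -0.0, 0.0, np.float64(0.001)]
[0.48, -0.0, 0.0, np.float64(0.001)]
```

>>> drive_tool:
  targets:
    - [[0.5,0,0,0,0,0,-0.1],[0.6,0,0,0,0,0,-0.1],[0.4,0,0,0,0,0,-0.1],[0,0,0,0,0,0,-0.1]]

```text
time_s: 31.75
position: [0.3601, -0.3958, 0.0953]
tool_rot: [[-0.003, 0.09, 0.996], [0.005, 0.996, -0.09], [-1.0, 0.005, -0.003]]
ft_force: [0.1, 0.1, 1.0]
grip_width: 0.0384
```

```bash
python3 -c "
from h import *
d=snap('wrist','w24.png')
o=observe(); p=np.array(o['position']); p[2]=.015; print(proj(d,p))
"; python3 st.py
```

```text
[315.19396199 208.55443796]
31.8 [ 0.3605 -0.3968  0.0971] [-60.4  28.4  88.    0.   63.8 -55.2] [0.2 0.4 0.4] 0.0382 yaw -95.21
```

View pics/w24.png

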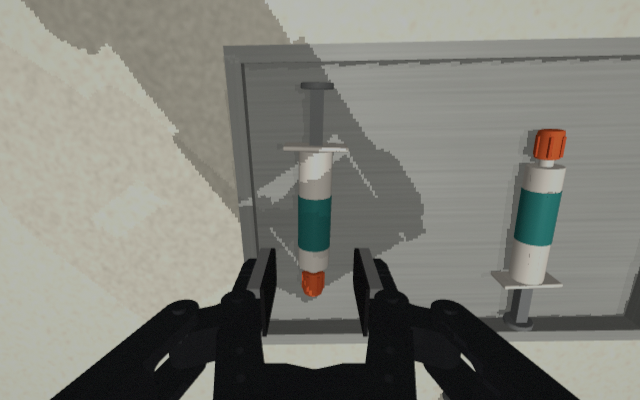

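>>> drive_tool:
  targets:
    - [[0.6,-0.04,0,0,0,0,-0.2],[0.6,0,0,0,0,0,-0.2],[0.55,0,0,0,0,0,-0.2],[0,0,0,0,0,0,-0.2]]

```text
time_s: 32.2
position: [0.3599, -0.3989, 0.0088]
tool_rot: [[-0.002, 0.092, 0.996], [0.004, 0.996, -0.092], [-1.0, 0.003, -0.002]]
ft_force: [-0.5, -0.3, 0.2]
grip_width: 0.0341
```

>>> drive_tool:
  targets:
    - [[0.05,0,0,0,0,0,-1],[0,0,0,0,0,0,-1],[0,0,0,0,0,0,-1],[0,0,0,0,0,0,-1]]

```text
time_s: 32.6
position: [0.3608, -0.4011, 0.0097]
tool_rot: [[0.002, 0.093, 0.996], [-0.003, 0.996, -0.093], [-1.0, -0.003, 0.002]]
ft_force: [-0.2, 1.5, 7.9]
grip_width: 0.0221
```

>>> drive_tool:
  targets:
    - [[-0.4,0,0,0,0,0,-1],[-0.8,0,0,0,0,0,-1],[-0.8,0,0,0,0,0,-1],[-0.8,0,0,0,0,0,-1],[0,0,0,0,0,0,-1]]

```text
time_s: 33.1
position: [0.3614, -0.4023, 0.1539]
tool_rot: [[0.006, 0.093, 0.996], [-0.01, 0.996, -0.092], [-1.0, -0.01, 0.007]]
ft_force: [0.9, 0.4, -1.1]
grip_width: 0.0217
```

```bash
python3 -c "
from h import *
d=snap('wrist','w25.png')
"; python3 st.py;  python3 plan.py .600 .127 .15 0.9 20
```

```text
33.15 [ 0.3607 -0.4012  0.151 ] [-60.6  24.8  83.8  -0.   71.  -55.3] [-0.5  0.2 -0. ] 0.0216 yaw -95.31
from [ 0.3607 -0.4012  0.151 ] -95.31
[0.0, 0.55, 0.19, np.float64(-0.084)]
[0.0, 0.53, 0.23, np.float64(-0.084)]
[0.0, 0.51, 0.28, np.float64(-0.084)]
[0.0, 0.48, 0.32, np.float64(-0.084)]
[0.0, 0.46, 0.36, np.float64(-0.084)]
[0.0, 0.42, 0.4, np.float64(-0.084)]
[0.0, 0.39, 0.43, np.float64(-0.084)]
[0.0, 0.35, 0.46, np.float64(-0.084)]
[0.0, 0.31, 0.49, np.float64(-0.084)]
[0.0, 0.27, 0.51, np.float64(-0.084)]
[0.0, 0.22, 0.53, np.float64(-0.084)]
[0.0, 0.18, 0.55, np.float64(-0.084)]
[0.0, 0.13, 0.56, np.float64(-0.084)]
[0.0, 0.08, 0.57, np.float64(-0.084)]
[0.0, 0.04, 0.58, np.float64(-0.084)]
[0.0, -0.01, 0.58, np.float64(-0.084)]
[0.0, -0.06, 0.58, np.float64(-0.084)]
[0.0, -0.11, 0.57, np.float64(-0.084)]
[0.0, -0.16, 0.56, np.float64(-0.084)]
[0.0, -0.2, 0.54, np.float64(-0.084)]
```

View pics/w25.png

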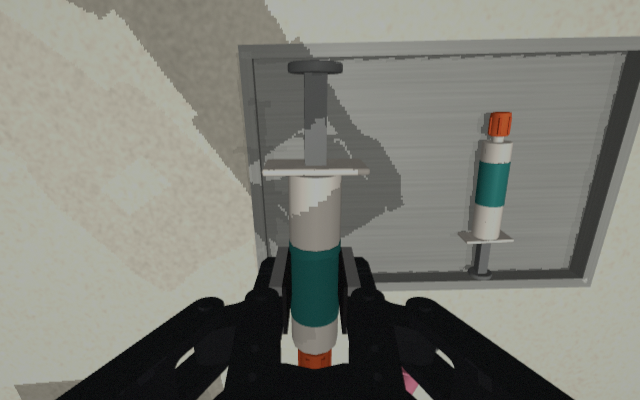

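>>> drive_tool:
  targets:
    - [[0,0.55,0.19,-0.084,0,0,-1],[0,0.53,0.23,-0.084,0,0,-1],[0,0.51,0.28,-0.084,0,0,-1],[0,0.48,0.32,-0.084,0,0,-1],[0,0.46,0.36,-0.084,0,0,-1]]

```text
time_s: 33.65
position: [0.4198, -0.2666, 0.147]
tool_rot: [[-0.001, -0.324, 0.946], [0.001, 0.946, 0.324], [-1.0, 0.001, -0.001]]
ft_force: [0.7, 0.4, 0.4]
grip_width: 0.022
```

>>> drive_tool:
  targets:
    - [[0,0.42,0.4,-0.084,0,0,-1],[0,0.39,0.43,-0.084,0,0,-1],[0,0.35,0.46,-0.084,0,0,-1],[0,0.31,0.49,-0.084,0,0,-1],[0,0.27,0.51,-0.084,0,0,-1]]

```text
time_s: 34.15
position: [0.4796, -0.1348, 0.147]
tool_rot: [[-0.001, -0.682, 0.731], [0.001, 0.731, 0.682], [-1.0, 0.001, -0.001]]
ft_force: [-0.4, -0.5, -0.5]
grip_width: 0.0218
```

>>> drive_tool:
  targets:
    - [[0,0.22,0.53,-0.084,0,0,-1],[0,0.18,0.55,-0.084,0,0,-1],[0,0.13,0.56,-0.084,0,0,-1],[0,0.08,0.57,-0.084,0,0,-1],[0,0.04,0.58,-0.084,0,0,-1]]

```text
time_s: 34.65
position: [0.5393, -0.0037, 0.1469]
tool_rot: [[-0.002, -0.921, 0.39], [0.0, 0.39, 0.921], [-1.0, 0.002, -0.0]]
ft_force: [-0.1, -0.3, 0.0]
grip_width: 0.022
```

>>> drive_tool:
  targets:
    - [[0,-0.01,0.58,-0.084,0,0,-1],[0,-0.06,0.58,-0.084,0,0,-1],[0,-0.11,0.57,-0.084,0,0,-1],[0,-0.16,0.56,-0.084,0,0,-1],[0,-0.2,0.54,-0.084,0,0,-1]]

```text
time_s: 35.15
position: [0.599, 0.1286, 0.1467]
tool_rot: [[-0.002, -1.0, -0.02], [-0.0, -0.02, 1.0], [-1.0, 0.002, -0.0]]
ft_force: [-0.1, -0.0, 0.0]
grip_width: 0.0221
```

>>> drive_tool:
  targets:
    - [[0,0,0,0,0,0,-1],[0,0,0,0,0,0,-1]]

```text
time_s: 35.35
position: [0.5986, 0.1275, 0.1467]
tool_rot: [[-0.002, -1.0, -0.016], [-0.0, -0.016, 1.0], [-1.0, 0.002, -0.0]]
ft_force: [0.5, 0.1, -0.6]
grip_width: 0.0221
```

```bash
python3 -c "
from h import *
d=snap('wrist','w26.png')
"; python3 st.py;  python3 plan.py .601 .127 .067 0.9 3
```

```text
35.4 [0.5986 0.1269 0.147 ] [  0.9  31.9  71.6  -0.   76.7 -90. ] [ 0.6 -0.6 -0.8] 0.0221 yaw 0.87
from [0.5986 0.1269 0.147 ] 0.87
[0.53, -0.02, 0.0, np.float64(-0.0)]
[0.53, -0.02, 0.0, np.float64(-0.0)]
[0.53, -0.02, 0.0, np.float64(-0.0)]
```

View pics/w26.png

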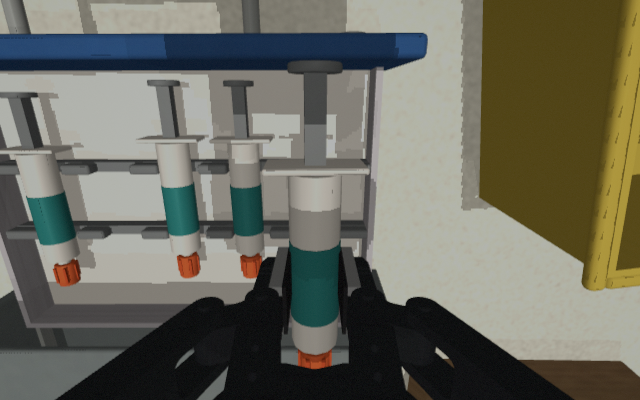

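>>> drive_tool:
  targets:
    - [[0.5,-0.03,0,0,0,0,-1],[0.6,0,0,0,0,0,-1],[0.5,0,0,0,0,0,-1],[0,0,0,0,0,0,-1]]

```text
time_s: 35.8
position: [0.5985, 0.1261, 0.0646]
tool_rot: [[-0.007, -1.0, -0.014], [-0.0, -0.014, 1.0], [-1.0, 0.007, -0.0]]
ft_force: [-0.4, -0.5, -0.2]
grip_width: 0.0216
```

```bash
python3 -c "
from h import *
d=snap('wrist','w27.png')"; python3 st.py
```

```text
35.85 [0.5998 0.1264 0.0669] [  0.8  36.9  76.8  -0.   66.5 -90. ] [ 1.   0.5 -0. ] 0.0219 yaw 0.83
```

View pics/w27.png

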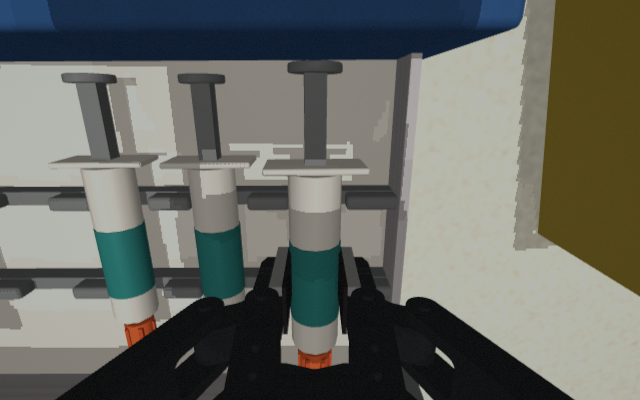

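>>> drive_tool:
  targets:
    - [[0.3,0,0,0,0,0,-1],[0.29,0,0,0,0,0,-1],[0,0,0,0,0,0,-0.1],[0,0,0,0,0,0,-0.1],[0,0,0,0,0,0,-0.1]]

```text
time_s: 36.35
position: [0.6013, 0.1272, 0.0398]
tool_rot: [[0.002, -1.0, -0.016], [-0.0, -0.016, 1.0], [-1.0, -0.002, -0.0]]
ft_force: [-0.4, 0.2, -0.5]
grip_width: 0.0382
```

>>> drive_tool:
  targets:
    - [[-0.4,0,0,0,0,0,-0.1],[-0.9,0,0,0,0,0,-0.1],[-0.9,0,0,0,0,0,-0.1],[-0.5,0,0,0,0,0,-0.1],[0,0,0,0,0,0,-0.1]]

```text
time_s: 36.85
position: [0.6022, 0.1274, 0.1786]
tool_rot: [[0.009, -1.0, -0.016], [0.0, -0.016, 1.0], [-1.0, -0.009, -0.0]]
ft_force: [-0.1, -0.4, -0.0]
grip_width: 0.0387
```

```bash
python3 -c "
from h import *
d=snap('wrist','w28.png')"; python3 st.py; python3 plan.py .524 -.4235 .17 -92.3 15
```

```text
36.9 [0.6012 0.1274 0.1758] [  0.9  30.5  68.9  -0.   80.2 -90. ] [ 0.2 -0.1 -0.7] 0.0385 yaw 0.93
from [0.6012 0.1274 0.1758] 0.93
[0.01, 0.11, -0.73, np.float64(0.108)]
[0.01, 0.04, -0.74, np.float64(0.108)]
[0.01, -0.04, -0.74, np.float64(0.108)]
[0.01, -0.12, -0.73, np.float64(0.108)]
[0.01, -0.2, -0.71, np.float64(0.108)]
[0.01, -0.28, -0.69, np.float64(0.108)]
[0.01, -0.35, -0.65, np.float64(0.108)]
[0.01, -0.42, -0.61, np.float64(0.108)]
[0.01, -0.48, -0.56, np.float64(0.108)]
[0.01, -0.54, -0.51, np.float64(0.108)]
[0.01, -0.59, -0.45, np.float64(0.108)]
[0.01, -0.64, -0.38, np.float64(0.108)]
[0.01, -0.67, -0.31, np.float64(0.108)]
[0.01, -0.7, -0.23, np.float64(0.108)]
[0.01, -0.72, -0.16, np.float64(0.108)]
```

View pics/w28.png

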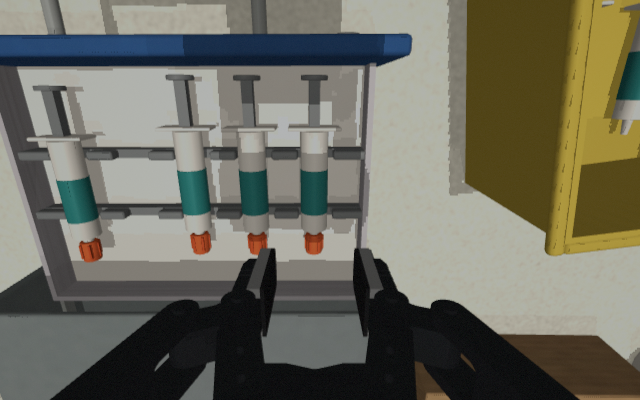

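Pockets 4, 3, 2 filled and aligned, 0 good; only 1 empty. Last spare (B).

>>> drive_tool:
  targets:
    - [[0,0.11,-0.73,0.108,0,0,-0.1],[0,0.04,-0.74,0.108,0,0,-0.1],[0,-0.04,-0.74,0.108,0,0,-0.1],[0,-0.12,-0.73,0.108,0,0,-0.1],[0,-0.2,-0.71,0.108,0,0,-0.1]]

```text
time_s: 37.4
position: [0.5735, -0.0569, 0.1722]
tool_rot: [[-0.002, -0.864, 0.504], [0.001, 0.504, 0.864], [-1.0, 0.002, -0.0]]
ft_force: [1.0, 0.2, -0.5]
grip_width: 0.0382
```

>>> drive_tool:
  targets:
    - [[0,-0.28,-0.69,0.108,0,0,-0.1],[0,-0.35,-0.65,0.108,0,0,-0.1],[0,-0.42,-0.61,0.108,0,0,-0.1],[0,-0.48,-0.56,0.108,0,0,-0.1],[0,-0.54,-0.51,0.108,0,0,-0.1]]

```text
time_s: 37.9
position: [0.5479, -0.2403, 0.1722]
tool_rot: [[-0.002, -0.482, 0.876], [0.001, 0.876, 0.482], [-1.0, 0.002, -0.001]]
ft_force: [0.6, 0.0, -1.4]
grip_width: 0.0382
```

>>> drive_tool:
  targets:
    - [[0,-0.59,-0.45,0.108,0,0,-0.1],[0,-0.64,-0.38,0.108,0,0,-0.1],[0,-0.67,-0.31,0.108,0,0,-0.1],[0,-0.7,-0.23,0.108,0,0,-0.1],[0,-0.72,-0.16,0.108,0,0,-0.1]]

```text
time_s: 38.4
position: [0.5221, -0.4234, 0.172]
tool_rot: [[-0.001, 0.038, 0.999], [0.002, 0.999, -0.038], [-1.0, 0.002, -0.002]]
ft_force: [0.3, 0.0, 0.4]
grip_width: 0.0382
```

>>> drive_tool:
  targets:
    - [[0,0,0,0,0,0,-0.1],[0.6,0,0,0,0,0,-0.1],[0.8,0,0,0,0,0,-0.1],[0,0,0,0,0,0,-0.1]]

```text
time_s: 38.8
position: [0.5209, -0.4194, 0.0972]
tool_rot: [[-0.008, 0.032, 0.999], [0.009, 0.999, -0.032], [-1.0, 0.009, -0.008]]
ft_force: [-1.6, 0.0, -0.3]
grip_width: 0.0385
```

```bash
python3 -c "
from h import *
d=snap('wrist','w29.png')
o=observe(); p=np.array(o['position']); p[2]=.015; print(proj(d,p))
"; python3 st.py
```

```text
[316.6815759  208.34464967]
38.85 [ 0.5221 -0.4207  0.1008] [-49.   40.   63.7   0.   76.7 -47.1] [ 0.5 -0.5  0.6] 0.0386 yaw -91.84
```

View pics/w29.png

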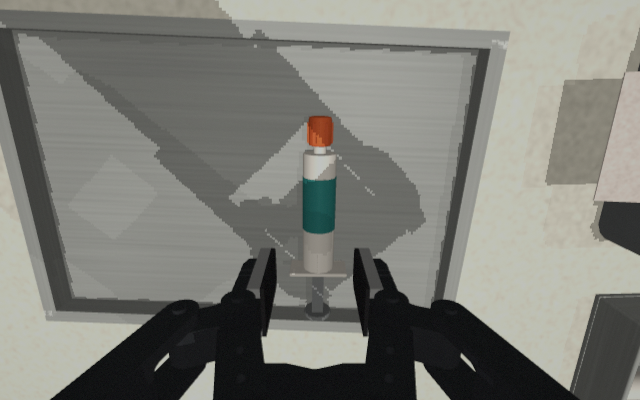

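>>> drive_tool:
  targets:
    - [[0.6,-0.04,0.04,0,0,0,-0.2],[0.6,0,0,0,0,0,-0.2],[0.6,0,0,0,0,0,-0.2],[0,0,0,0,0,0,-0.2]]

```text
time_s: 39.25
position: [0.5242, -0.4231, 0.0114]
tool_rot: [[-0.003, 0.032, 0.999], [0.004, 0.999, -0.032], [-1.0, 0.004, -0.003]]
ft_force: [-0.8, -0.1, 0.6]
grip_width: 0.034
```

>>> drive_tool:
  targets:
    - [[0.05,0,0,0,0,0,-1],[0,0,0,0,0,0,-1],[0,0,0,0,0,0,-1],[0,0,0,0,0,0,-1]]

```text
time_s: 39.65
position: [0.5258, -0.4252, 0.0134]
tool_rot: [[0.003, 0.033, 0.999], [-0.003, 0.999, -0.033], [-1.0, -0.003, 0.003]]
ft_force: [0.8, 0.3, 6.6]
grip_width: 0.0217
```

>>> drive_tool:
  targets:
    - [[-0.4,0,0,0,0,0,-1],[-0.8,0,0,0,0,0,-1],[-0.8,0,0,0,0,0,-1],[-0.8,0,0,0,0,0,-1],[0,0,0,0,0,0,-1]]

```text
time_s: 40.15
position: [0.5265, -0.426, 0.1584]
tool_rot: [[0.008, 0.033, 0.999], [-0.01, 0.999, -0.033], [-1.0, -0.009, 0.009]]
ft_force: [0.1, -0.3, 0.1]
grip_width: 0.0218
```

```bash
python3 -c "
from h import *
d=snap('wrist','w30.png')
"; python3 st.py;  python3 plan.py .602 -.035 .165 -179 15
```

```text
40.2 [ 0.5257 -0.4251  0.1549] [-49.   37.6  59.1  -0.   82.9 -47.1] [-0.3  0.1 -1. ] 0.0218 yaw -91.88
from [ 0.5257 -0.4251  0.1549] -91.88
[-0.01, 0.52, 0.08, np.float64(0.101)]
[-0.01, 0.53, 0.03, np.float64(0.101)]
[-0.01, 0.53, -0.02, np.float64(0.101)]
[-0.01, 0.52, -0.08, np.float64(0.101)]
[-0.01, 0.51, -0.13, np.float64(0.101)]
[-0.01, 0.5, -0.18, np.float64(0.101)]
[-0.01, 0.48, -0.23, np.float64(0.101)]
[-0.01, 0.45, -0.28, np.float64(0.101)]
[-0.01, 0.42, -0.32, np.float64(0.101)]
[-0.01, 0.39, -0.36, np.float64(0.101)]
[-0.01, 0.35, -0.4, np.float64(0.101)]
[-0.01, 0.31, -0.43, np.float64(0.101)]
[-0.01, 0.26, -0.46, np.float64(0.101)]
[-0.01, 0.22, -0.48, np.float64(0.101)]
[-0.01, 0.17, -0.5, np.float64(0.101)]
```

View pics/w30.png

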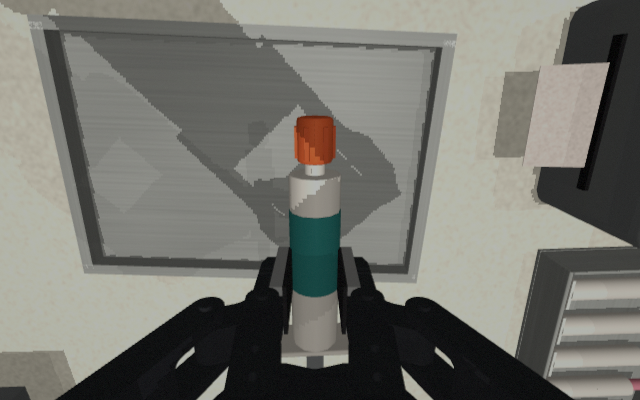

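>>> drive_tool:
  targets:
    - [[0,0.52,0.08,0.101,0,0,-1],[0,0.53,0.03,0.101,0,0,-1],[0,0.53,-0.02,0.101,0,0,-1],[0,0.52,-0.08,0.101,0,0,-1],[0,0.51,-0.13,0.101,0,0,-1]]

```text
time_s: 40.7
position: [0.5493, -0.2933, 0.15]
tool_rot: [[-0.001, 0.516, 0.857], [0.001, 0.857, -0.516], [-1.0, 0.0, -0.002]]
ft_force: [0.6, -0.1, -0.7]
grip_width: 0.0215
```

>>> drive_tool:
  targets:
    - [[0,0.5,-0.18,0.101,0,0,-1],[0,0.48,-0.23,0.101,0,0,-1],[0,0.45,-0.28,0.101,0,0,-1],[0,0.42,-0.32,0.101,0,0,-1],[0,0.39,-0.36,0.101,0,0,-1]]

```text
time_s: 41.2
position: [0.5744, -0.1632, 0.15]
tool_rot: [[-0.001, 0.866, 0.5], [0.001, 0.5, -0.866], [-1.0, -0.001, -0.001]]
ft_force: [0.2, 0.3, 0.3]
grip_width: 0.0218
```

>>> drive_tool:
  targets:
    - [[0,0.35,-0.4,0.101,0,0,-1],[0,0.31,-0.43,0.101,0,0,-1],[0,0.26,-0.46,0.101,0,0,-1],[0,0.22,-0.48,0.101,0,0,-1],[0,0.17,-0.5,0.101,0,0,-1]]

```text
time_s: 41.7
position: [0.6004, -0.0335, 0.15]
tool_rot: [[-0.002, 1.0, 0.019], [0.0, 0.019, -1.0], [-1.0, -0.002, -0.0]]
ft_force: [1.2, -0.9, -0.7]
grip_width: 0.0215
```

>>> drive_tool:
  targets:
    - [[0,0,0,0,0,0,-1],[0,0,0,0,0,0,-1]]

```text
time_s: 41.9
position: [0.6004, -0.0345, 0.1502]
tool_rot: [[-0.001, 1.0, 0.025], [-0.0, 0.025, -1.0], [-1.0, -0.001, -0.0]]
ft_force: [-0.5, -0.4, -0.8]
grip_width: 0.0216
```

```bash
python3 -c "
from h import *
d=snap('wrist','w31.png')
"; python3 st.py;  python3 plan.py .602 -.0355 .07 -179 3
```

```text
41.95 [ 0.6004 -0.0351  0.1503] [-14.6  30.7  73.2  -0.   76.2  74. ] [-0.4 -0.7 -0.8] 0.0217 yaw -178.63
from [ 0.6004 -0.0351  0.1503] -178.63
[0.54, 0.01, 0.0, np.float64(0.002)]
[0.54, 0.01, 0.0, np.float64(0.002)]
[0.54, 0.01, 0.0, np.float64(0.002)]
```

View pics/w31.png

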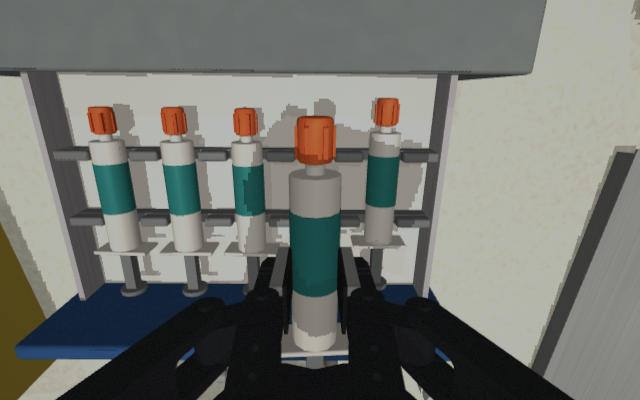

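>>> drive_tool:
  targets:
    - [[0.5,0.03,0,0,0,0,-1],[0.6,0,0,0,0,0,-1],[0.5,0,0,0,0,0,-1],[0,0,0,0,0,0,-1]]

```text
time_s: 42.35
position: [0.6003, -0.0354, 0.0675]
tool_rot: [[-0.007, 1.0, 0.022], [0.002, 0.022, -1.0], [-1.0, -0.007, -0.002]]
ft_force: [0.3, -1.1, -0.4]
grip_width: 0.0216
```

```bash
python3 -c "
from h import *
d=snap('wrist','w32.png')"; python3 st.py
```

```text
42.4 [ 0.6015 -0.0355  0.0698] [-14.6  35.8  78.5  -0.   65.9  74.1] [ 0.3 -0.   0.6] 0.0216 yaw -178.73
```

View pics/w32.png

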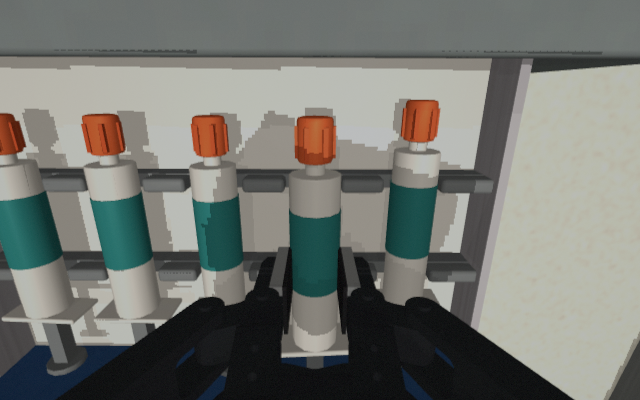

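>>> drive_tool:
  targets:
    - [[0.3,0,-0.02,0,0,0,-1],[0.25,0,0,0,0,0,-1],[0,0,0,0,0,0,-1]]

```text
time_s: 42.7
position: [0.6022, -0.0341, 0.0431]
tool_rot: [[-0.0, 1.0, 0.023], [-0.0, 0.023, -1.0], [-1.0, -0.0, 0.0]]
ft_force: [0.0, -0.0, 0.0]
grip_width: 0.0216
```

>>> drive_tool:
  targets:
    - [[0.04,0,0,0,0,0,-1],[0,0,0,0,0,0,-0.1],[0,0,0,0,0,0,-0.1],[0,0,0,0,0,0,-0.1],[-0.4,0,0,0,0,0,-0.1]]

```text
time_s: 43.2
position: [0.6009, -0.0334, 0.0595]
tool_rot: [[-0.005, 1.0, 0.023], [0.001, 0.023, -1.0], [-1.0, -0.005, -0.001]]
ft_force: [-0.5, -0.3, -0.1]
grip_width: 0.0387
```

>>> drive_tool:
  targets:
    - [[-0.9,0,0,0,0,0,-0.1],[-0.9,0,0,0,0,0,-0.1],[-0.5,0,0,0,0,0,-0.1],[0,0,0,0,0,0,-0.1]]

```text
time_s: 43.6
position: [0.6036, -0.0339, 0.1805]
tool_rot: [[0.008, 1.0, 0.023], [-0.002, 0.023, -1.0], [-1.0, 0.008, 0.002]]
ft_force: [0.8, 0.5, -0.1]
grip_width: 0.0385
```

```bash
python3 -c "
from h import *
d=snap('wrist','w33.png')"; python3 st.py
```

```text
43.65 [ 0.6027 -0.0337  0.1779] [-14.4  29.4  70.6  -0.   79.8  74.3] [-0.2  0.4 -0.8] 0.0386 yaw -178.69
```

View pics/w33.png

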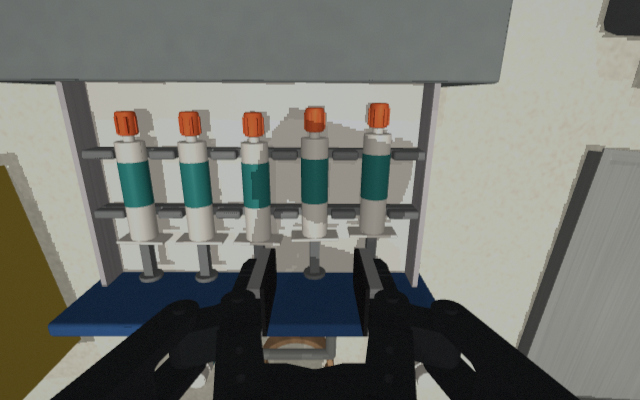

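>>> drive_tool:
  targets:
    - [[0,-0.8,-0.22,0,0,0,-1],[0,-0.8,-0.22,0,0,0,-1],[0,-0.8,-0.21,0,0,0,-1],[0,-0.8,-0.21,0,0,0,-1],[0,-0.75,-0.21,0,0,0,-1]]

```text
time_s: 44.15
position: [0.401, 0.016, 0.1749]
tool_rot: [[-0.003, 1.0, 0.023], [0.001, 0.023, -1.0], [-1.0, -0.003, -0.001]]
ft_force: [0.4, -0.5, 0.2]
grip_width: 0.0001
```

>>> drive_tool:
  targets:
    - [[0,0,0,0,0,0,-1],[0.6,0,0,0,0,0,-1],[0.6,0,0,0,0,0,-1],[0,0,0,0,0,0,-1]]

```text
time_s: 44.55
position: [0.4017, 0.0157, 0.1132]
tool_rot: [[-0.008, 1.0, 0.023], [0.002, 0.023, -1.0], [-1.0, -0.008, -0.002]]
ft_force: [0.5, 0.2, 0.3]
grip_width: -0.0002
```

```bash
python3 -c "
from h import *
d=snap('wrist','w34.png')
d=snap('scene','s34.png')"; python3 st.py
```

```text
44.65 [0.4036 0.0153 0.1161] [-14.7  15.6 106.5   0.   58.   74. ] [0.4 0.2 0. ] 0.0002 yaw -178.7
```

View pics/w34.png

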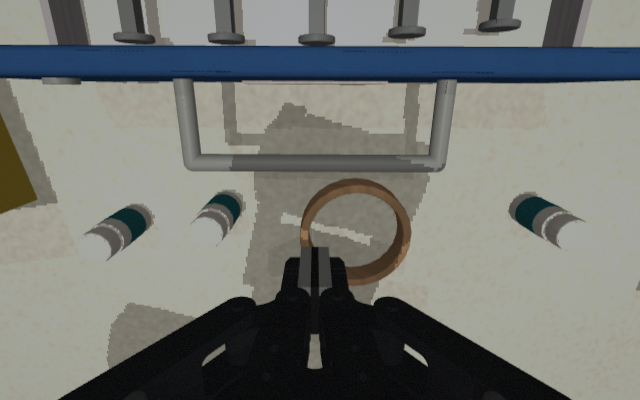

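View pics/s34.png

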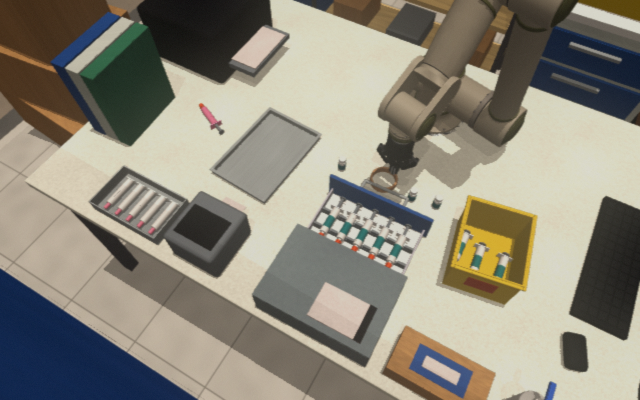

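>>> drive_tool:
  targets:
    - [[0.5,0,0,0,0,0,-1],[0.55,0,0,0,0,0,-1],[0,0.2,0,0,0,0,-1],[0,0.1,0,0,0,0,-1],[0,0.1,0,0,0,0,-1]]

```text
time_s: 45.15
position: [0.4253, 0.0155, 0.0652]
tool_rot: [[0.003, 1.0, 0.023], [-0.001, 0.023, -1.0], [-1.0, 0.003, 0.001]]
ft_force: [0.1, -0.2, 0.4]
grip_width: -0.0003
```

>>> drive_tool:
  targets:
    - [[0,0.15,0,0,0,0,-1],[0,0.2,0,0,0,0,-1],[0,0.25,0,0,0,0,-1],[0,0.3,0,0,0,0,-1],[0,0.3,0,0,0,0,-1]]

```text
time_s: 45.65
position: [0.4843, 0.0172, 0.0642]
tool_rot: [[-0.0, 1.0, 0.023], [-0.0, 0.023, -1.0], [-1.0, -0.0, 0.0]]
ft_force: [-2.9, -1.1, 2.1]
grip_width: -0.0002
```

>>> drive_tool:
  targets:
    - [[0,0.35,0,0,0,0,-1],[0,0.35,0,0,0,0,-1],[0,0.35,0,0,0,0,-1],[0,0.3,0,0,0,0,-1],[0,0.25,0,0,0,0,-1]]

```text
time_s: 46.15
position: [0.5646, 0.0189, 0.0641]
tool_rot: [[-0.0, 1.0, 0.023], [-0.0, 0.023, -1.0], [-1.0, -0.0, 0.0]]
ft_force: [-3.8, -1.7, 2.9]
grip_width: -0.0005
```

```bash
python3 -c "
from h import *
d=snap('wrist','w35.png')"; python3 st.py
```

```text
46.2 [0.5664 0.0188 0.0642] [-10.1  33.2  85.2   0.   61.4  78.6] [ 0.4 -0.9  0.1] -0.0001 yaw -178.7
```

View pics/w35.png

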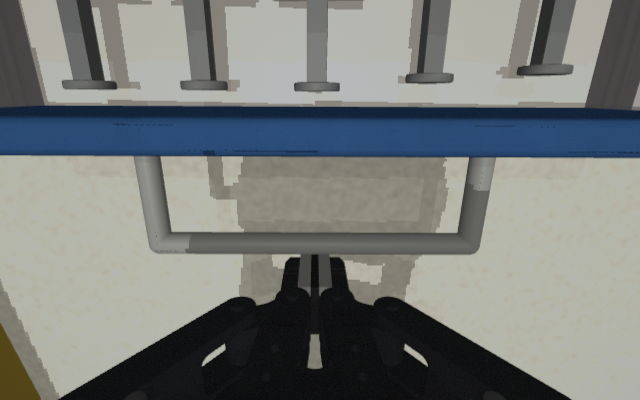

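Pushing well; expected stop near x≈0.614.

>>> drive_tool:
  targets:
    - [[0,0.2,0,0,0,0,-1],[0,0.2,0,0,0,0,-1],[0,0.2,0,0,0,0,-1],[0,0.15,0,0,0,0,-1]]

```text
time_s: 46.6
position: [0.6016, 0.0199, 0.0638]
tool_rot: [[-0.0, 1.0, 0.023], [0.0, 0.023, -1.0], [-1.0, -0.0, -0.0]]
ft_force: [-2.9, -0.6, 2.3]
grip_width: -0.0002
```

>>> drive_tool:
  targets:
    - [[0,0.1,0,0,0,0,-1],[0,0.08,0,0,0,0,-1]]

```text
time_s: 46.8
position: [0.6103, 0.02, 0.0637]
tool_rot: [[-0.0, 1.0, 0.023], [-0.0, 0.023, -1.0], [-1.0, -0.0, 0.0]]
ft_force: [-2.8, 0.3, 1.2]
grip_width: -0.0001
```

>>> drive_tool:
  targets:
    - [[0,0.08,0,0,0,0,-1],[0,0.06,0,0,0,0,-1]]

```text
time_s: 47.0
position: [0.6149, 0.0202, 0.0636]
tool_rot: [[-0.006, 1.0, 0.023], [-0.0, 0.023, -1.0], [-1.0, -0.006, -0.0]]
ft_force: [-21.3, -1.9, 13.7]
grip_width: 0.0002
```

>>> drive_tool:
  targets:
    - [[0,0.06,0,0,0,0,-1],[0,0,0,0,0,0,-1]]

```text
time_s: 47.2
position: [0.6149, 0.0202, 0.0636]
tool_rot: [[-0.013, 1.0, 0.023], [-0.0, 0.023, -1.0], [-1.0, -0.013, -0.0]]
ft_force: [-26.2, -3.9, 15.4]
grip_width: 0.0002
```

```bash
python3 -c "
from h import *
d=snap('top','t36.png')
im=cv2.imread('pics/t36.png')
cv2.imwrite('pics/t36z.png',cv2.resize(im[105:255,150:340],(760,600),interpolation=cv2.INTER_CUBIC))"; python3 st.py
```

```text
47.25 [0.6149 0.0202 0.0636] [-9.1 37.5 76.1 -0.1 67.1 79.7] [-26.5  -3.4  15.6] 0.0 yaw -178.66
```

View pics/t36z.png

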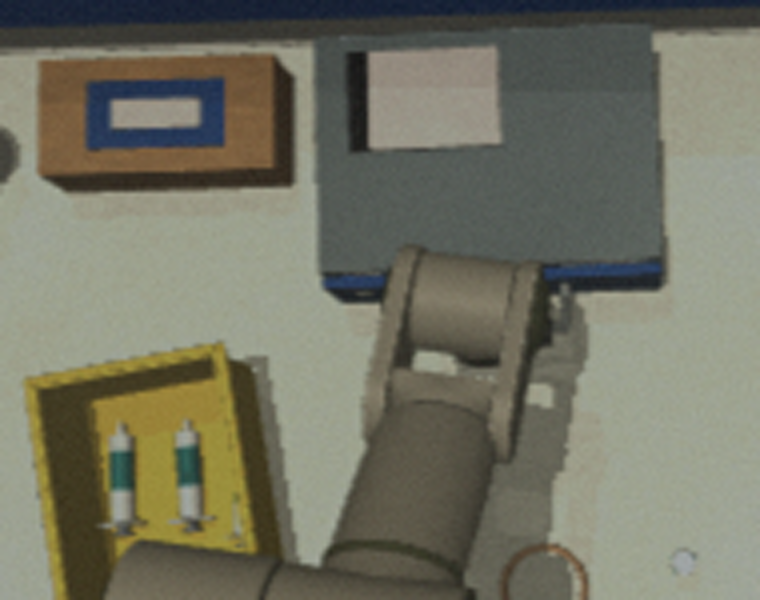

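>>> drive_tool:
  targets:
    - [[0,-0.2,0,0,0,0,-1],[0,-0.4,0,0,0,0,-1],[0,-0.4,0,0,0,0,-1],[-0.6,-0.2,0,0,0,0,-1],[-0.8,0,0,0,0,0,-1]]

```text
time_s: 47.75
position: [0.5584, 0.0191, 0.1334]
tool_rot: [[-0.004, 1.0, 0.023], [0.001, 0.023, -1.0], [-1.0, -0.004, -0.001]]
ft_force: [-0.3, 0.3, -0.3]
grip_width: 0.0001
```

>>> drive_tool:
  targets:
    - [[-0.8,-0.6,0,0,0,0,-1],[-0.5,-0.6,0,0,0,0,-1],[0,-0.6,0.3,0,0,0,-1],[0,-0.6,0.3,0,0,0,-1],[0,0,0,0,0,0,-1]]

```text
time_s: 48.25
position: [0.4387, -0.0146, 0.1994]
tool_rot: [[0.001, 1.0, 0.021], [-0.0, 0.021, -1.0], [-1.0, 0.001, 0.0]]
ft_force: [-0.8, 0.9, 0.0]
grip_width: 0.0004
```

```bash
python3 -c "
from h import *
d=snap('top','t37.png')
im=cv2.imread('pics/t37.png')
cv2.imwrite('pics/t37z.png',cv2.resize(im[105:255,150:340],(760,600),interpolation=cv2.INTER_CUBIC))
snap('scene','s37.png');snap('wrist','w37.png')"; python3 st.py
```

```text
48.4 [ 0.4416 -0.0139  0.1991] [-17.2  12.7  93.7   0.   73.6  71.5] [ 0.3 -0.9  0.4] -0.0002 yaw -178.71
```

View pics/t37z.png

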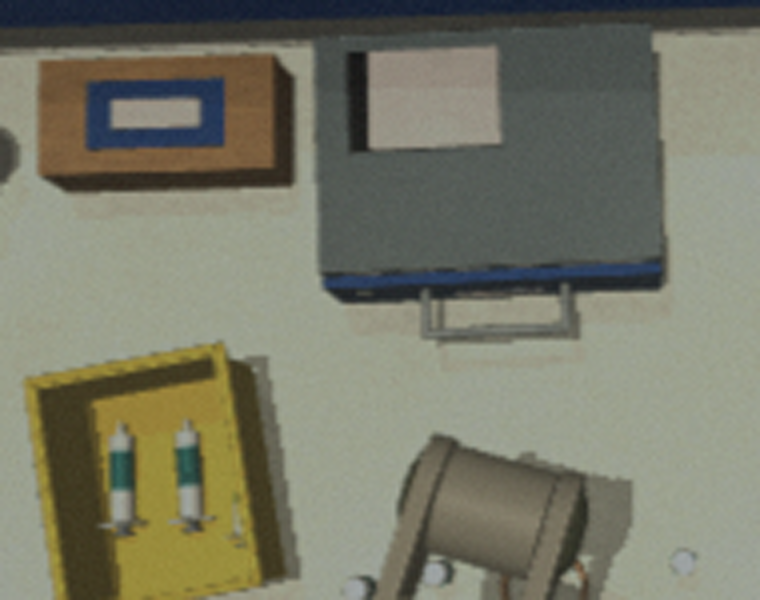

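View pics/s37.png

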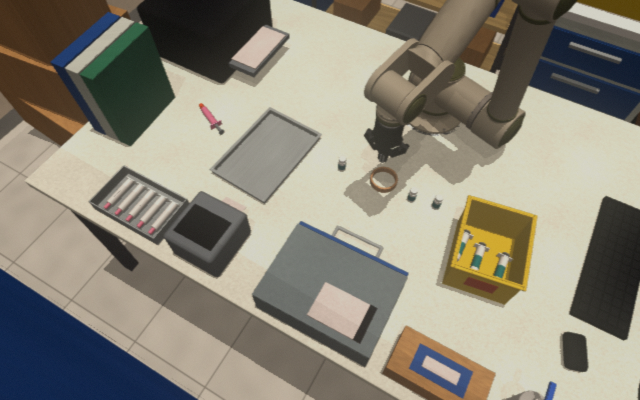

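View pics/w37.png

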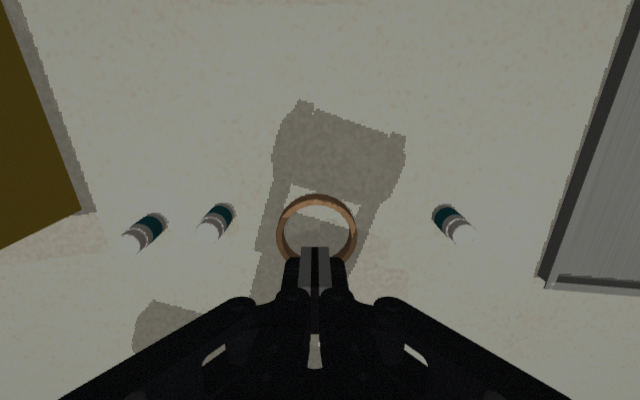

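```bash
python3 -c "
from h import *
print(close_job())"
```

```text
the job is handed in; nothing more can be done
None
```

I carried out the whole job and handed it in at about 48 s on the robot's clock; `close_job()` reports no verdict.

- **Drawer opened:** I pulled it out by the handle to about 0.187 m.
- **Used syringes:** There were three, in pockets 1, 2 and 4. All three are in the yellow tub.
- **Spares placed:** Pocket 3 was empty to begin with, so four pockets needed filling. All four spares from the tray went in, caps to the back. I turned the one that lay the other way round. None were left over.
- **Good syringe:** The one in pocket 0 was not touched.
- **Drawer shut:** I pushed it in by the handle until it hit its stop at about 26 N, then moved the arm clear.

**Last checks:**
- The last wrist picture before closing showed all five capped syringes seated in their notches, tips to the back.
- The final scene and top pictures show the drawer front against the unit, three syringes in the tub, and the vials and tape where they started. The top picture shows only two of the three clearly, because the third lies close to the tub wall.
- I could not look into the drawer after closing it. That the syringes stayed put is inferred from the slow push at the end.
- The pocket position along the drawer differed by up to 7 mm between the first top and wrist measurements. A later wrist picture agreed with the top camera, and I used that value.
- I saw neither the tub being knocked nor the grip slackening.

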